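# Latch the jaw model into its rinse cradle

## Task

Lock the resin jaw model into its rinse cradle: take the loose dark steel latch plate by its grip block, tilt it nose-down so that its oblong eye goes past the stud's wide head, draw it back and lay it level with the stud through its eye and its tail on the jaw model's base lip. Then, with the plate level, push it nose-first until you feel the stud's stop shoe, whose setting is not known beforehand, keep it pressed there with 5 to 10 N for about a second, and let go of it lying locked in place. Work gently, never jamming the plate against the stud with more than about 25 N nor slamming it down, and leave the other things on the cart where they are.

Things in the scene. Friction and masses are not known exactly. Their poses are not given: they have to be found in the camera images.
- stud: Fixed upright steel stud on the cradle. Origin on the stem's axis at cart-top level; +x runs along the cradle to the jaw model (roughly away from the robot), z up. Round stem 12 mm thick. Flat oblong head 46 mm long, set off-centre: x -28 to +18 mm, y +-7 mm, z 23 to 28 mm. Under the head's +x side sits a firm stop shoe (y +-5, z 16.5 to 22.5 mm); its face stands at x = +8 to +14 mm, set differently each time and not reported.
- cradle: Fixed aluminium rinse cradle, origin and axes as the stud's. Floor plate 8 mm high, x -57 to +178, y +-42 mm. Ledge 16 mm high at x 8 to 34, y +-22 mm. The beige jaw model's flat base lip, also 16 mm high, starts at x 79 mm (y +-35); its tooth arch starts at x 115 mm and is 42 mm high. On ledge and lip the latch plate lies level, 3 mm below the head's underside.
- plate: Loose dark steel latch plate, 120 x 38 x 4 mm, about 0.1 to 0.2 kg. Origin in the middle of its underside, x from nose to tail, z up through the grip block. Eye 29 mm long (x -52.5 to -23.5 mm), 19 mm wide: shorter than the head, so it passes only tilted: nose about 30 degrees down, nose bar (7.5 mm) lowered beyond the head's long end, then drawn along the stud's +x under the head.
- plate_grip (a point): Centre of the plate's black grip block: upright, square, 18 x 18 mm, 42 mm tall above the plate's top, at x = +5 mm of the plate, 25 mm above the plate's underside. Axes as the plate's.
- plate_nose (a point): Middle of the eye's edge at the nose bar, half-way through the plate's thickness (plate's axes). Drawn fully back, this edge touches the stem, 6 mm on the -x side of its axis; only within about 3 mm of that does the eye's other end drop past the head's short end as the plate is levelled.
- plate_heel (a point): Middle of the eye's other edge, towards the grip block, half-way through the thickness (plate's axes). From drawn back this edge is at x = +23 mm of the stud; home, the level plate has gone 9 to 15 mm in the stud's -x direction and this edge bears on the stud's stop shoe, somewhere at x = +8 to +14 mm: feel for it, then hold 5 to 10 N there.
- canister: Bystander: frosted white screw-top canister, 94 mm wide, 205 mm tall; origin under its centre.
- loupe: Bystander: brass loupe, 42 mm wide, 34 mm tall; origin under its centre.
- scraper1: Bystander: pale blue vat scraper, 155 mm long along x, 10 mm high; origin under its middle.
- scraper2: Bystander: second pale blue vat scraper, alike.
- burnisher: Bystander: cork-handled burnisher with a stubby steel tip, 118 mm long along x, 18 mm high; origin under its middle.
- beaker: Bystander: steel beaker, 70 mm wide, 90 mm tall; origin under its centre.
Things that resemble listed ones, but are neither listed nor needed, are in the scene too. Of the things shaped like the plate, the steel one is meant. Leave any red look-alike of the cradle alone.

How it is judged (in metres and radians):
On the way, in this order (a step that is already met when the one before it is completed fails the run):
1. the plate is tilted nose-down with its nose bar under the stud's head and the other end of the eye above the head (angle between plate's own z axis and vertical above 0.2 rad and x of plate_nose in the frame of stud between -0.022 and -0.003 m and z of plate_nose in the frame of stud below 0.023 m and z of plate_heel in the frame of stud above 0.025 m and x of plate_heel in the frame of stud above 0.003 m and y of plate_nose in the frame of stud between -0.011 and 0.011 m and y of plate_heel in the frame of stud between -0.011 and 0.011 m), for 0.05 s.
2. the plate is level below the head with the stud through its eye (angle between plate's own z axis and vertical below 0.1 rad and z of each of plate_nose, plate_heel in the frame of stud below 0.0215 m and x of plate_nose in the frame of stud below -0.003 m and x of plate_heel in the frame of stud above 0.003 m and y of plate_nose in the frame of stud between -0.011 and 0.011 m and y of plate_heel in the frame of stud between -0.011 and 0.011 m), for 0.1 s.
3. the level plate is pressed home against the stop shoe with 3 to 13 N for 0.5 s (angle between plate's own z axis and vertical below 0.1 rad and x of plate_heel in the frame of stud between 0.003 and 0.0155 m and contact force between plate and stud between 3 and 13 N and x of plate_nose in the frame of stud below -0.003 m and y of plate_nose in the frame of stud between -0.011 and 0.011 m and y of plate_heel in the frame of stud between -0.011 and 0.011 m), for 0.5 s.
At the end, for the whole second after the job is handed in: The latch plate lies released and at rest on ledge and lip, level within 0.06 rad, below the head with the stud through its eye, the heel edge at most 15.5 mm from the stem's axis (both eye ends under the head), lined up with the cradle within 0.2 rad (x of plate_heel in the frame of stud between 0.003 and 0.0155 m and angle between plate's own z axis and vertical below 0.06 rad and z of each of plate_nose, plate_heel in the frame of stud below 0.0205 m and linear speed of plate below 0.01 m/s and angle between the x axis of plate and the x axis of stud, either way round below 0.2 rad and x of plate_nose in the frame of stud below -0.003 m and y of plate_nose in the frame of stud between -0.011 and 0.011 m and y of plate_heel in the frame of stud between -0.011 and 0.011 m); the robot touches nothing.
It fails at once if the plate is jammed against the stud with more than 28 N (contact force between plate and stud above 28 N).
It fails at once if the plate is slammed or pressed onto the cradle or jaw model with more than 60 N (contact force between plate and cradle above 60 N).
It fails at once if one of the other things on the cart is moved more than 30 mm (distance of any of canister, loupe, scraper1, scraper2, burnisher, beaker from where it was at the start of the episode above 0.03 m).
It also fails if it takes over 70 s, if anything falls off the work surface, if the arm or the gripper's body presses on something with over 40 N, if the wrist force passes 120 N, or if a joint passes its speed limit or range.

## Robot

A 6-joint arm with a two-finger parallel gripper is mounted at the origin on the work surface. World frame = base frame: x ahead of the robot, y to its left, z up, the work surface at z = 0. Lengths are in m, angles in degrees, forces in N, time in s.
With the tool pointing down it reaches from about 0.4 to 0.825 m from the base axis. Payload 7 kg.
Tool frame: the origin (TCP) lies between the finger pads; the fingertips stand 19 mm ahead of it and the grasp point (between the pads) is the TCP (r.finger_overhang is the distance from the TCP to the fingertips, in m); z points along the fingers, y is the direction in which the jaws open and shut (so a half turn about z gives the same grasp; the last joint's range is limited). The gripper opens to 88 mm and grips with 3 to 60 N. Pads are 19 mm wide; open, the fingers measure 130 mm over their backs; the gripper's body (78 mm by 193 mm) begins 47 mm behind the grasp point.
Start: joints at [87.955, 20.546, 0.682, 0, -70.136, -16.507], TCP at [0.215, 0.64, 0.209] pointing down, gripper open.
Joint ranges: [-176.03, 176.03], [-82.01, 121.73], [-58.28, 71.71], [-173.87, 95.51], [-174.79, -0.11], [-173.66, 173.66]. Speed limits (degrees/s): [136.94, 136.94, 172.46, 180, 180, 180].

## Interface

Orientations are given as [roll, pitch, yaw] about the fixed x, y, z axes, in that order (R = Rz(yaw) Ry(pitch) Rx(roll)).
In Python, from plant import r, optics gives the robot as it stands. The module is installed in compiled form; this text tells all that it offers.
- The arm moves only by the tool step_arm, never from a script. Its argument "increments" is a list of rows, each an object of numbers: "tx", "ty", "tz": the shift along the world's x, y, z in mm; "ax", "ay", "az": the turn, a rotation vector about the world's x, y, z in degrees; "claw": the gripper command: -1 is shut, 1 is fully open, values between are in proportion. In form: [{"tx": .., "ty": .., "tz": .., "ax": .., "ay": .., "az": .., "claw": ..}, ...]. A call has 1 to 12 rows; each row shifts and turns the commanded pose from where the row before left it; what a row does not reach is not made up. A row lasts 1/10 s, in which the tool goes at most 50 mm and 8.59 degrees, less where a joint would pass 70% of its speed; a pose out of reach is approached as far as the arm can. A call with a gripper value outside its range is refused whole. The fingers move at their own pace and stop on an object; "newtons" is the grip in N (left out, the last holds). Time passes only in rows, so rows that do not move let the fingers close. It gives the time, the measured TCP pose, the force and the opening at its end, in the units of the state.
- r.get_state(): the state, without advancing time (a new reading comes with each control period).
- optics.capture(name): name is "scene" or "top" or "wrist"; returns a dict with "image" (480x640x3 uint8, blue, green, red), "depth" (480x640 float32, m along the optical axis (not along the pixel's ray), 0 where there is no reading), "fx", "fy", "cx", "cy" (pixels), "distortion" ([k1, k2, p1, p2, k3] as OpenCV has them; the pictures are not rectified), "R" (3x3) and "t" (3): a world point X has camera coordinates R X + t. Camera axes: x right, y down, z forward; pixel columns grow to the right and rows downward; lengths in m; the calibration is good to about 2 mm. A picture is of the moment at which its call begins.
- r.close_job(): hands the job in, once; it reports no verdict.
The state is a dict: "time_s": time; "joints": joint angles; "qd": joint speeds; "joint_torque": joint torques, N m; "tcp_pos": TCP position; "eef_rot": TCP orientation; "contact_force": force on the tool from outside, world axes, zero at the start; "moment": the same for the moment, N m; "gripper_width": finger opening in m.
Only numpy, scipy, OpenCV 4.12 (cv2) and the standard library are available. Lean on these libraries where they do the work, as an engineer would, in place of code of your own. Each camera call takes 0.05 s, during which the arm holds its last target. There are 200 camera calls.

## Working session

There is one attempt and no reset: what is moved stays moved. The work goes in short steps, Python scripts to look and compute and a tool call to move; the robot and the scene stay as the last step left them, time stands still between calls to the robot, and variables do not carry over. Pictures are saved under pics/ and viewed, about 8 in all and at most 12, crops included, and the job is handed in when it is done.

Besides the shell and the picture viewer there is one more tool, called after "Request:" in YAML: its name, and indented under it one key for each argument. step_arm: Moves the arm, as the interface text tells. Its arguments: {"type":"object","properties":{"increments":{"type":"array","items":{"type":"object","properties":{"tx":{"type":"number"},"ty":{"type":"number"},"tz":{"type":"number"},"ax":{"type":"number"},"ay":{"type":"number"},"az":{"type":"number"},"claw":{"type":"number"}}}},"newtons":{"type":"number"}},"required":["increments"]}

```bash
mkdir -p pics; cat > h.py <<'E'
import numpy as np, cv2, pickle
from plant import r, optics
def cap(n):
    c=optics.capture(n); pickle.dump(c,open(f'{n}.pkl','wb')); return c
def load(n): return pickle.load(open(f'{n}.pkl','rb'))
def KD(c): return np.array([[c['fx'],0,c['cx']],[0,c['fy'],c['cy']],[0,0,1.]]),np.array(c['distortion'],float)
def onplane(c,uv,z):
    K,D=KD(c); R=np.array(c['R']);t=np.array(c['t']).ravel()
    p=cv2.undistortPoints(np.array(uv,float).reshape(-1,1,2),K,D).reshape(-1,2)
    d=np.c_[p,np.ones(len(p))]@R; C=-R.T@t
    return C+d*((z-C[2])/d[:,2])[:,None]
def bydepth(c,uv):
    K,D=KD(c); R=np.array(c['R']);t=np.array(c['t']).ravel()
    uv=np.array(uv,float).reshape(-1,2)
    p=cv2.undistortPoints(uv.reshape(-1,1,2),K,D).reshape(-1,2)
    z=c['depth'][uv[:,1].astype(int),uv[:,0].astype(int)]
    return (np.c_[p,np.ones(len(p))]*z[:,None]-t)@R
def proj(c,X):
    K,D=KD(c); return cv2.projectPoints(np.array(X,float).reshape(-1,1,3),cv2.Rodrigues(np.array(c['R'],float))[0],np.array(c['t'],float),K,D)[0].reshape(-1,2)
E
python3 - <<'E'
from h import *
for n in ['scene','top','wrist']:
    c=cap(n); cv2.imwrite(f'pics/{n}0.png',c['image']); R=np.array(c['R']);print(n,c['fx'],(-R.T@np.array(c['t']).ravel()).round(3),R[2].round(2), c['distortion'])
s=r.get_state();print(s)
E
```

```text
scene 442.63300252829964 [ 1.148 -0.023  0.835] [-0.63  0.02 -0.78] [-0.01203707  0.          0.          0.          0.        ]
top 493.76300947965535 [ 0.312 -0.036  1.21 ] [ 0.2   0.02 -0.98] [-0.01759166  0.          0.          0.          0.        ]
wrist 411.52703029427363 [0.291 0.615 0.384] [-0.28  0.09 -0.96] [-0.06768077  0.          0.          0.          0.        ]
{'time_s': 0.15, 'joints': array([ 8.79543976e+01,  2.05822142e+01,  6.46028923e-01, -1.32080086e-02,
       -7.01371239e+01, -1.65072754e+01]), 'qd': array([ 0.03594282, -0.09208233,  0.11472958,  0.03013831,  0.08200713,
       -0.07282998]), 'joint_torque': array([-6.33437066e-04, -5.83278108e+01,  2.93291044e+01,  7.00119406e+00,
        8.79441417e-03, -1.11810195e-04]), 'tcp_pos': array([0.21467925, 0.63953477, 0.20864163]), 'eef_rot': array([ 1.79926184e+02, -8.92526494e-03, -1.85573677e+01]), 'contact_force': array([ 0.9561103 , -0.41651186, -0.9670321 ]), 'moment': array([ 0.01123214, -0.04746235,  0.02864852]), 'gripper_width': 0.08803923985674848}
```

View pics/top0.png

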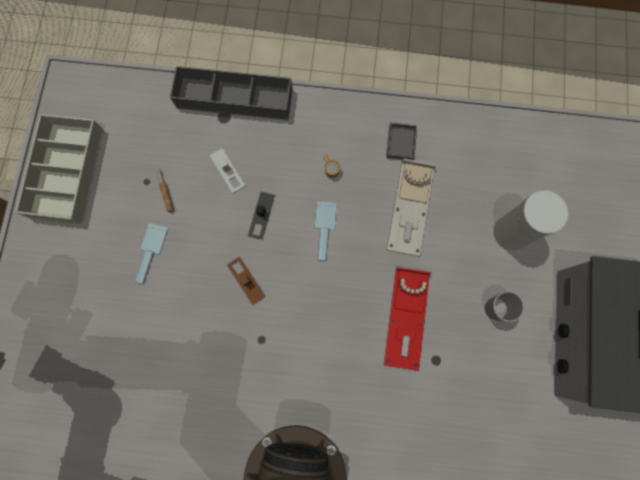

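View pics/scene0.png

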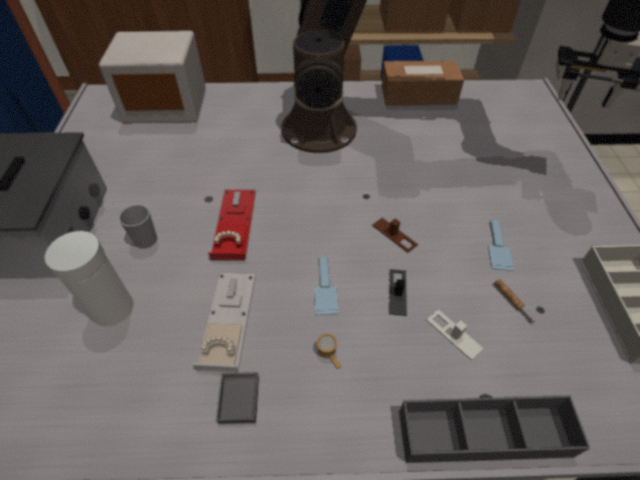

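```bash
python3 - <<'E'
from h import *
c=load('top');im=c['image']
a=cv2.resize(im[180:250,225:325],None,fx=4,fy=4,interpolation=cv2.INTER_CUBIC)
b=cv2.resize(im[155:265,380:445],None,fx=5,fy=5,interpolation=cv2.INTER_CUBIC)
o=np.zeros((560,760,3),np.uint8);o[:a.shape[0],:a.shape[1]]=a;o[:b.shape[0],420:420+b.shape[1]]=b
cv2.imwrite('pics/crop1.png',o)
g=cv2.cvtColor(im,cv2.COLOR_BGR2GRAY)
m=np.zeros_like(g);m[185:245,240:280]=(g[185:245,240:280]<85)*255
cs=max(cv2.findContours(m,0,1)[0],key=cv2.contourArea)
r4=cv2.boxPoints(cv2.minAreaRect(cs));print('plate px',r4);P=onplane(c,r4,0.004);print(P.round(4));print(P.mean(0),[np.linalg.norm(P[i]-P[i-1]).round(4) for i in range(2)])
# cradle corners by depth height
vv,uu=np.mgrid[155:265,375:450];uv=np.c_[uu.ravel(),vv.ravel()]
X=bydepth(c,uv);h=X[:,2]
print(np.percentile(h,[5,25,50,75,95]).round(4))
m=((h>0.0045)&(h<0.08)).astype(np.uint8).reshape(uu.shape)*255
cs=max(cv2.findContours(m,0,1)[0],key=cv2.contourArea)
r4=cv2.boxPoints(cv2.minAreaRect(cs))+[375,155];print('cr px',r4);P=onplane(c,r4,0.008);print(P.round(4),[np.linalg.norm(P[i]-P[i-1]).round(4) for i in range(2)])
E
```

```text
plate px [[247.67924 235.62263]
 [260.3585  191.24529]
 [274.7547  195.3585 ]
 [262.07547 239.73586]]
[[0.5485 0.1898 0.004 ]
 [0.6667 0.1747 0.004 ]
 [0.6601 0.1368 0.004 ]
 [0.5423 0.1526 0.004 ]]
[0.60440647 0.1634754  0.004     ] [np.float64(0.0378), np.float64(0.1191)]
[-0.0025  0.0003  0.0029  0.0101  0.0255]
cr px [[386. 155.]
 [435. 155.]
 [435. 255.]
 [386. 255.]]
[[ 0.7992 -0.1339  0.008 ]
 [ 0.8138 -0.2595  0.008 ]
 [ 0.5524 -0.278   0.008 ]
 [ 0.5385 -0.1576  0.008 ]] [np.float64(0.2617), np.float64(0.1264)]
```

View pics/crop1.png

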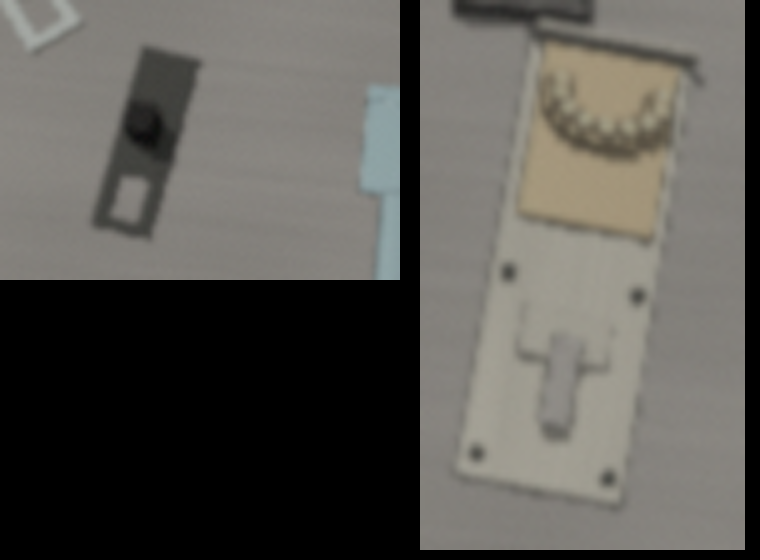

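```bash
python3 - <<'E'
from h import *
c=load('top')
f=lambda q:[(380+(x-420)/5-.4,155+y/5-.4) for x,y in q]
A=onplane(c,f([(455,472),(622,503)]),0.008);B=onplane(c,f([(540,35),(695,62)]),0.016)
L=onplane(c,f([(519,212),(652,240)]),0.016)
H=onplane(c,f([(563,333),(553,440)]),0.028)
print(A,B,L,H,sep='\n')
a=A.mean(0);l=L.mean(0);d=(l-a)[:2];print(np.linalg.norm(d),np.degrees(np.arctan2(d[1],d[0])))
d/=np.linalg.norm(d);print(a[:2]+d*.057,l[:2]-d*.079)
E
```

```text
[[ 0.55373515 -0.15772749  0.008     ]
 [ 0.54768701 -0.2411435   0.008     ]]
[[ 0.78331563 -0.1795595   0.016     ]
 [ 0.77796437 -0.25929245  0.016     ]]
[[ 0.68833936 -0.17687137  0.016     ]
 [ 0.68146963 -0.24444937  0.016     ]]
[[ 0.62523887 -0.20228014  0.028     ]
 [ 0.57104235 -0.2018218   0.028     ]]
0.13466206250900822 -4.781488339447976
[ 0.60751271 -0.20418678] [ 0.60617943 -0.20407526]
```

Request:
step_arm:
  increments:
    - {"tx": 40, "ty": -30}
    - {"tx": 40, "ty": -30}
    - {"tx": 40, "ty": -30}
    - {"tx": 40, "ty": -30}
    - {"tx": 40, "ty": -30}
    - {"tx": 40, "ty": -30}
    - {"tx": 30, "ty": -40}
    - {"tx": 20, "ty": -45}
    - {"tx": 10, "ty": -45}
    - {"ty": -45}
    - {"ty": -45}
    - {"ty": -45}

```text
$.increments[0]: bad value
```

Request:
step_arm:
  increments:
    - {"tx": 40, "ty": -30, "tz": 0, "ax": 0, "ay": 0, "az": 1, "claw": 1}
    - {"tx": 40, "ty": -30, "tz": 0, "ax": 0, "ay": 0, "az": 1, "claw": 1}
    - {"tx": 40, "ty": -30, "tz": 0, "ax": 0, "ay": 0, "az": 2, "claw": 1}
    - {"tx": 40, "ty": -30, "tz": 0, "ax": 0, "ay": 0, "az": 2, "claw": 1}
    - {"tx": 40, "ty": -30, "tz": 0, "ax": 0, "ay": 0, "az": 2, "claw": 1}
    - {"tx": 40, "ty": -30, "tz": 0, "ax": 0, "ay": 0, "az": 2, "claw": 1}
    - {"tx": 30, "ty": -40, "tz": 0, "ax": 0, "ay": 0, "az": 1, "claw": 1}
    - {"tx": 20, "ty": -45, "tz": 0, "ax": 0, "ay": 0, "az": 0, "claw": 1}
    - {"tx": 10, "ty": -45, "tz": 0, "ax": 0, "ay": 0, "az": 0, "claw": 1}
    - {"tx": 0, "ty": -45, "tz": 0, "ax": 0, "ay": 0, "az": 0, "claw": 1}
    - {"tx": 0, "ty": -45, "tz": 0, "ax": 0, "ay": 0, "az": 0, "claw": 1}
    - {"tx": 0, "ty": -45, "tz": 0, "ax": 0, "ay": 0, "az": 0, "claw": 1}

```text
time_s: 1.35
tcp_pos: [0.5144, 0.1929, 0.2091]
eef_rot: [180.0, 0.0, -7.6]
contact_force: [0.5, -0.9, -0.1]
gripper_width: 0.0876
```

Request:
step_arm:
  increments:
    - {"tx": 15, "ty": -35, "tz": 0, "ax": 0, "ay": 0, "az": 0, "claw": 1}
    - {"tx": 15, "ty": -40, "tz": 0, "ax": 0, "ay": 0, "az": 0, "claw": 1}
    - {"tx": 15, "ty": -40, "tz": 0, "ax": 0, "ay": 0, "az": 0, "claw": 1}
    - {"tx": 15, "ty": -40, "tz": 0, "ax": 0, "ay": 0, "az": 0.5, "claw": 1}
    - {"tx": 15, "ty": -40, "tz": 0, "ax": 0, "ay": 0, "az": 0.5, "claw": 1}
    - {"tx": 15, "ty": -40, "tz": 0, "ax": 0, "ay": 0, "az": 0.5, "claw": 1}
    - {"tx": 10, "ty": -40, "tz": 0, "ax": 0, "ay": 0, "az": 0.5, "claw": 1}
    - {"tx": 5, "ty": -40, "tz": 0, "ax": 0, "ay": 0, "az": 0.5, "claw": 1}
    - {"tx": 0, "ty": -40, "tz": 0, "ax": 0, "ay": 0, "az": 0.5, "claw": 1}
    - {"tx": 0, "ty": -38, "tz": 0, "ax": 0, "ay": 0, "az": 0, "claw": 1}
    - {"tx": 0, "ty": 0, "tz": 0, "ax": 0, "ay": 0, "az": 0, "claw": 1}
    - {"tx": 0, "ty": 0, "tz": 0, "ax": 0, "ay": 0, "az": 0, "claw": 1}

```text
time_s: 2.55
tcp_pos: [0.6193, -0.1991, 0.2087]
eef_rot: [-180.0, 0.1, -4.7]
contact_force: [0.0, 0.4, -0.2]
gripper_width: 0.0875
```

```bash
python3 - <<'E'
from h import *
c=cap('wrist');pickle.dump(c,open('wcradle.pkl','wb'));cv2.imwrite('pics/w1.png',c['image']);s=r.get_state();print(s['tcp_pos'],s['eef_rot'])
print(proj(c,[[.607,-.204,.028],[.567,-.2,.008]]))
E
```

```text
[ 0.6194991  -0.19824469  0.20894992] [-1.79989036e+02  3.69811672e-02 -4.60308122e+00]
[[319.3890087  231.37510654]
 [318.03365891 266.39404318]]
```

View pics/w1.png

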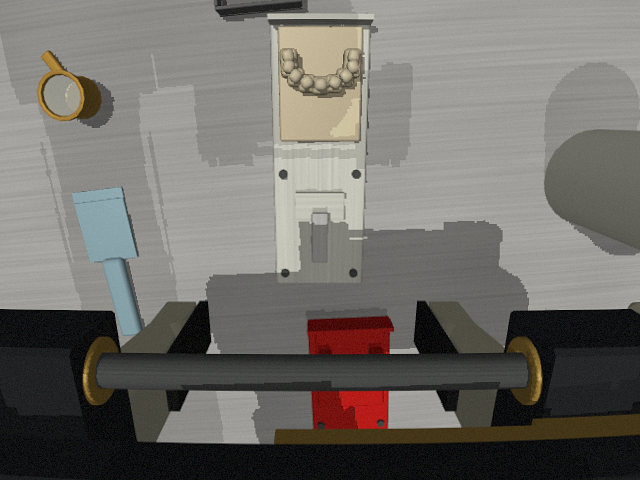

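```bash
python3 - <<'E'
from h import *
c=load('wcradle');im=c['image']
N=onplane(c,[(278,282.5),(362,282.5)],.008);L=onplane(c,[(280,139.5),(361,141.5)],.016)
S=onplane(c,[(283,174),(356.5,174),(285,273),(353,273)],.008)
H=onplane(c,[(312.5,212),(328,212),(312,262.5),(327,262.5)],.028)
W=onplane(c,[(276,120),(369,120),(275.5,160),(367,160),(277.5,260),(363,260)],.008)
for q in (N,L,S,H,W):print(q.round(4))
ax=(H[:2].mean(0)-H[2:].mean(0))[:2];print('headlen',np.linalg.norm(ax),np.degrees(np.arctan2(ax[1],ax[0])))
a=N.mean(0)[:2];l=L.mean(0)[:2];d=l-a;print('cr',np.linalg.norm(d),np.degrees(np.arctan2(d[1],d[0])));d/=np.linalg.norm(d)
print(a+d*.057,l-d*.079,H[:2].mean(0)[:2]-d*.018,H[2:].mean(0)[:2]+d*.028)
h=bydepth(c,[(320,225),(305,200),(300,240),(315,155),(240,200),(320,125)]);print(h.round(4))
cv2.imwrite('pics/w1c.png',cv2.resize(im[130:290,265:375],None,fx=3.6,fy=3.6,interpolation=cv2.INTER_CUBIC))
E
```

```text
[[ 0.5534 -0.1595  0.008 ]
 [ 0.5468 -0.2418  0.008 ]]
[[ 0.6889 -0.1761  0.016 ]
 [ 0.6816 -0.2462  0.016 ]]
[[ 0.6581 -0.1751  0.008 ]
 [ 0.6528 -0.2416  0.008 ]
 [ 0.5628 -0.1674  0.008 ]
 [ 0.5575 -0.2335  0.008 ]]
[[ 0.6251 -0.1993  0.028 ]
 [ 0.624  -0.2129  0.028 ]
 [ 0.5782 -0.1951  0.028 ]
 [ 0.5771 -0.2087  0.028 ]]
[[ 0.7056 -0.1736  0.008 ]
 [ 0.6991 -0.255   0.008 ]
 [ 0.6711 -0.1696  0.008 ]
 [ 0.6646 -0.2517  0.008 ]
 [ 0.5766 -0.1615  0.008 ]
 [ 0.57   -0.2438  0.008 ]]
headlen 0.04701884095689857 -5.1148868650964445
cr 0.13552105490095118 -4.428359590638895
[ 0.60694653 -0.20506459] [ 0.60646902 -0.20502761] [ 0.60657522 -0.20469507] [ 0.60560629 -0.20405497]
[[ 0.6129 -0.205   0.0286]
 [ 0.6343 -0.1932  0.0169]
 [ 0.5955 -0.1851  0.0102]
 [ 0.6727 -0.2054  0.0084]
 [ 0.6365 -0.1316  0.001 ]
 [ 0.6982 -0.2116  0.0158]]
```

View pics/w1c.png

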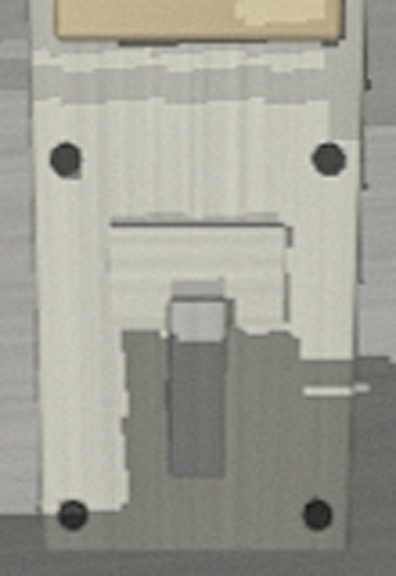

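Request:
step_arm:
  increments:
    - {"tx": 0, "ty": 40, "tz": 0, "ax": 0, "ay": 0, "az": 0, "claw": 1}
    - {"tx": 0, "ty": 45, "tz": 0, "ax": 0, "ay": 0, "az": 0, "claw": 1}
    - {"tx": 0, "ty": 45, "tz": 0, "ax": 0, "ay": 0, "az": -1, "claw": 1}
    - {"tx": 0, "ty": 45, "tz": 0, "ax": 0, "ay": 0, "az": -1, "claw": 1}
    - {"tx": 0, "ty": 45, "tz": 0, "ax": 0, "ay": 0, "az": -1, "claw": 1}
    - {"tx": 0, "ty": 45, "tz": 0, "ax": 0, "ay": 0, "az": 0, "claw": 1}
    - {"tx": 0, "ty": 40, "tz": 0, "ax": 0, "ay": 0, "az": 0, "claw": 1}
    - {"tx": 0, "ty": 40, "tz": 0, "ax": 0, "ay": 0, "az": 0, "claw": 1}
    - {"tx": 0, "ty": 15, "tz": 0, "ax": 0, "ay": 0, "az": 0, "claw": 1}
    - {"tx": 0, "ty": 0, "tz": 0, "ax": 0, "ay": 0, "az": 0, "claw": 1}
    - {"tx": 0, "ty": 0, "tz": 0, "ax": 0, "ay": 0, "az": 0, "claw": 1}

```text
time_s: 3.7
tcp_pos: [0.6192, 0.1625, 0.2093]
eef_rot: [180.0, 0.0, -7.5]
contact_force: [-0.8, 0.4, -0.2]
gripper_width: 0.0876
```

```bash
python3 - <<'E'
from h import *
c=cap('wrist');pickle.dump(c,open('wplate.pkl','wb'));cv2.imwrite('pics/w2.png',c['image']);s=r.get_state();print(s['tcp_pos'],s['eef_rot'])
E
```

```text
[0.61941345 0.16169385 0.20937269] [ 1.79987858e+02  1.15665251e-02 -7.52218828e+00]
```

View pics/w2.png

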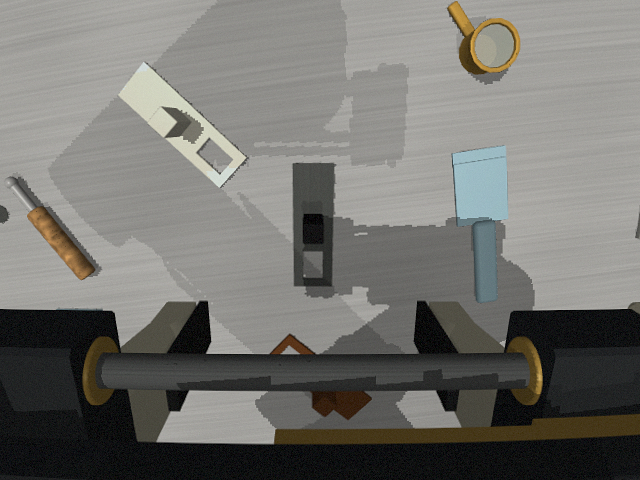

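```bash
python3 - <<'E'
from h import *
c=load('wplate')
P=onplane(c,[(293,164),(334.5,164),(293.5,286),(332.5,286)],.004);print(P.round(4))
d=(P[:2].mean(0)-P[2:].mean(0))[:2];print(np.linalg.norm(d),np.degrees(np.arctan2(d[1],d[0])),P.mean(0))
d/=np.linalg.norm(d);print('grip',P.mean(0)[:2]+d*.005)
G=onplane(c,[(303,213),(323,213)],.046);print('blocktop far edge',G.round(4),G.mean(0)[:2]-d*.009)
print('eye',onplane(c,[(303,278.5),(323,278.5)],.002).round(4))
E
```

```text
[[0.6666 0.1745 0.004 ]
 [0.6617 0.137  0.004 ]
 [0.5481 0.191  0.004 ]
 [0.5431 0.1525 0.004 ]]
0.11962151865558483 -7.678305268381236 [0.60486728 0.16372957 0.004     ]
grip [0.60982245 0.16306152]
blocktop far edge [[0.6289 0.1695 0.046 ]
 [0.6267 0.1529 0.046 ]] [0.61888    0.16240854]
eye [[0.554  0.1807 0.002 ]
 [0.5515 0.1609 0.002 ]]
```

Request:
step_arm:
  newtons: 50
  increments:
    - {"tx": -4, "ty": 1, "tz": -35, "ax": 0, "ay": 0, "az": 0, "claw": 1}
    - {"tx": -5, "ty": 0, "tz": -40, "ax": 0, "ay": 0, "az": 0, "claw": 1}
    - {"tx": 0, "ty": 0, "tz": -40, "ax": 0, "ay": 0, "az": 0, "claw": 0.5}
    - {"tx": 0, "ty": 0, "tz": -35, "ax": 0, "ay": 0, "az": 0, "claw": 0}
    - {"tx": 0, "ty": 0, "tz": -20, "ax": 0, "ay": 0, "az": 0, "claw": 0}
    - {"tx": 0, "ty": 0, "tz": -12, "ax": 0, "ay": 0, "az": 0, "claw": 0}
    - {"tx": 0, "ty": 0, "tz": 0, "ax": 0, "ay": 0, "az": 0, "claw": 0}
    - {"tx": 0, "ty": 0, "tz": 0, "ax": 0, "ay": 0, "az": 0, "claw": -0.5}
    - {"tx": 0, "ty": 0, "tz": 0, "ax": 0, "ay": 0, "az": 0, "claw": -1}
    - {"tx": 0, "ty": 0, "tz": 0, "ax": 0, "ay": 0, "az": 0, "claw": -1}
    - {"tx": 0, "ty": 0, "tz": 0, "ax": 0, "ay": 0, "az": 0, "claw": -1}
    - {"tx": 0, "ty": 0, "tz": 0, "ax": 0, "ay": 0, "az": 0, "claw": -1}

```text
time_s: 4.95
tcp_pos: [0.6117, 0.1626, 0.0294]
eef_rot: [180.0, -0.1, -7.5]
contact_force: [-14.7, -11.0, 55.1]
gripper_width: 0.0133
```

```bash
python3 - <<'E'
from h import *
s=r.get_state();print(s['contact_force'],s['moment'],s['gripper_width'],s['tcp_pos'],r.finger_overhang)
c=cap('wrist');d=cap('top');e=cap('scene')
a=cv2.resize(c['image'],(400,300));b=cv2.resize(d['image'][170:270,210:330],(360,300),interpolation=cv2.INTER_CUBIC);f=cv2.resize(e['image'][220:340,340:480],(350,300),interpolation=cv2.INTER_CUBIC)
o=np.zeros((600,760,3),np.uint8);o[:300,:400]=a;o[:300,400:]=b;o[300:,:350]=f;cv2.imwrite('pics/g1.png',o)
E
```

```text
[-14.73027982 -11.04059654  55.12525005] [-3.45034599  5.13439336  0.08054829] 0.013284600503484123 [0.61170067 0.16256975 0.02942967] 0.019
```

View pics/g1.png

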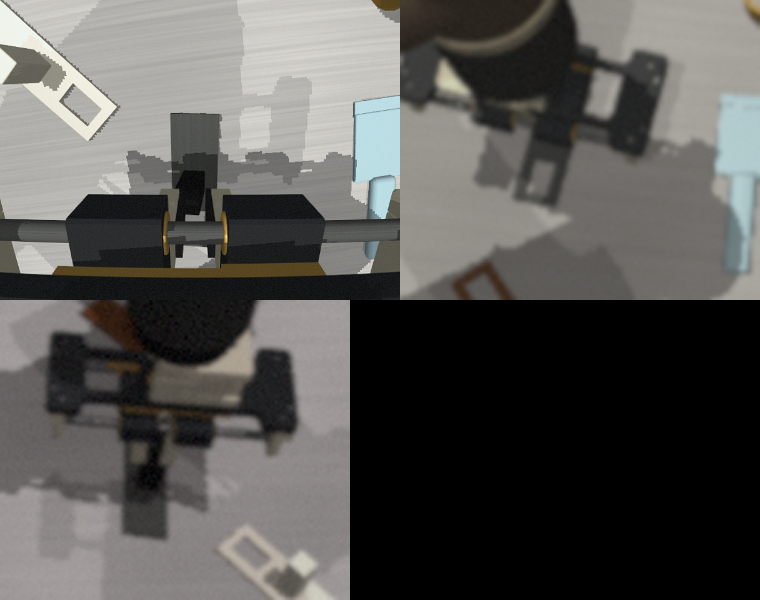

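```bash
python3 - <<'E'
from h import *
c=load('wrist')
P=onplane(c,[(273,182),(354,183)],.004);print(P)
cv2.imwrite('pics/g2.png',cv2.resize(c['image'][170:430,220:400],None,fx=2.3,fy=2.3,interpolation=cv2.INTER_CUBIC))
X=bydepth(c,[(300,285),(310,300),(310,330),(290,200),(330,200),(300,320),(330,280)]);print(X.round(4))
E
```

```text
[[0.66697445 0.17523079 0.004     ]
 [0.66138806 0.13607126 0.004     ]]
[[0.6199 0.1679 0.0244]
 [0.619  0.1632 0.0412]
 [0.6084 0.1645 0.0486]
 [0.6572 0.1682 0.0048]
 [0.6551 0.1488 0.0071]
 [0.6129 0.1682 0.0471]
 [0.6143 0.1536 0.0082]]
```

View pics/g2.png

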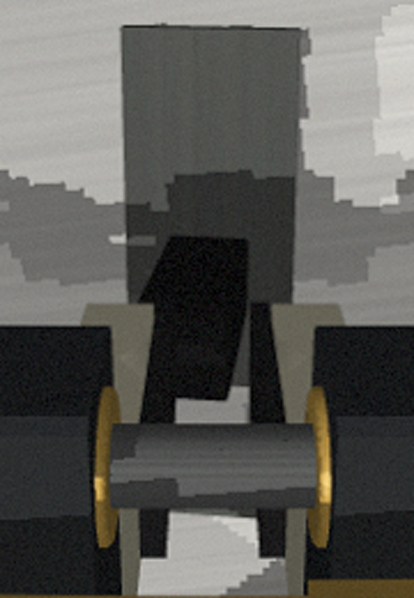

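Request:
step_arm:
  newtons: 15
  increments:
    - {"tx": 0, "ty": 0, "tz": 3, "ax": 0, "ay": 0, "az": 0, "claw": -1}
    - {"tx": 0, "ty": 0, "tz": 0, "ax": 0, "ay": 0, "az": 0, "claw": -1}
    - {"tx": 0, "ty": 0, "tz": 0, "ax": 0, "ay": 0, "az": 0, "claw": -1}

```text
time_s: 5.4
tcp_pos: [0.6107, 0.163, 0.0302]
eef_rot: [-180.0, 0.0, -7.6]
contact_force: [0.3, -0.4, -0.3]
gripper_width: 0.0005
```

```bash
python3 - <<'E'
from h import *
s=r.get_state();print(s['contact_force'],s['moment'],s['gripper_width'],s['tcp_pos'],s['eef_rot'])
E
```

```text
[ 0.26955694 -0.40836374 -0.34668968] [-0.03387212 -0.02349451  0.00796808] 0.0004892096470050368 [0.61069974 0.1630149  0.03023625] [-1.79994331e+02  5.34255223e-03 -7.55114896e+00]
```

```bash
python3 - <<'E'
from h import *
c=cap('wrist')
cv2.imwrite('pics/g3.png',c['image'])
E
```

```text
(no output)
```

View pics/g3.png

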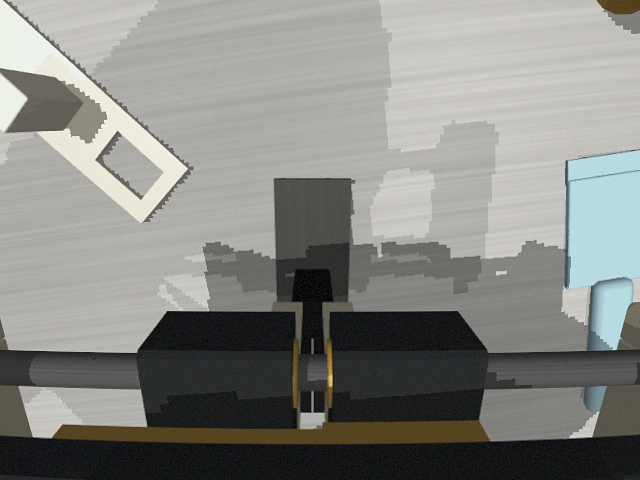

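```bash
python3 - <<'E'
from h import *
c=load('wrist');s=r.get_state()
t=s['tcp_pos'];print('tcp/tip px',proj(c,[t,t-[0,0,.019]]))
print('tail',onplane(c,[(274,179),(351,179)],.004).round(4));print('blk base',onplane(c,[(295,270),(331,270)],.004).round(4))
u=[(313,v) for v in range(255,420,8)];X=bydepth(c,u)
for a,b in zip(u,X):print(a,b.round(4))
print(bydepth(c,[(280,v) for v in (190,220,260,290)]).round(4))
E
```

```text
tcp/tip px [[313.52055241 303.7701089 ]
 [313.41106647 288.24767586]]
tail [[0.6672 0.175  0.004 ]
 [0.6623 0.1377 0.004 ]]
blk base [[0.6191 0.1715 0.004 ]
 [0.6167 0.1529 0.004 ]]
(313, 255) [0.6263 0.1611 0.0047]
(313, 263) [0.6219 0.1617 0.0046]
(313, 271) [0.6193 0.162  0.0094]
(313, 279) [0.6192 0.1621 0.0203]
(313, 287) [0.6192 0.1621 0.0305]
(313, 295) [0.6193 0.1621 0.04  ]
(313, 303) [0.6183 0.1622 0.0463]
(313, 311) [0.6151 0.1626 0.0474]
(313, 319) [0.6108 0.1632 0.0462]
(313, 327) [0.6073 0.1637 0.0467]
(313, 335) [0.6038 0.1641 0.0473]
(313, 343) [0.5735 0.168  0.0009]
(313, 351) [5.681e-01 1.687e-01 3.000e-04]
(313, 359) [0.6416 0.1593 0.1276]
(313, 367) [0.6414 0.1594 0.1303]
(313, 375) [0.6401 0.1595 0.1314]
(313, 383) [0.6377 0.1598 0.1307]
(313, 391) [0.6344 0.1603 0.1289]
(313, 399) [0.5361 0.1729 0.0008]
(313, 407) [0.5303 0.1736 0.0008]
(313, 415) [0.5245 0.1744 0.0007]
[[0.6618 0.1727 0.006 ]
 [0.6466 0.1752 0.0044]
 [0.6257 0.1784 0.0044]
 [0.6091 0.181  0.0042]]
```

```bash
python3 - <<'E'
from h import *
from scipy.spatial.transform import Rotation as Ro
c=load('wplate');Rt=Ro.from_euler('xyz',[180,0,-7.52],degrees=True).as_matrix();t=np.array([.6194,.1617,.2094])
for n,(c,t,y) in {'open':(c,t,-7.52),'shut':(load('wrist'),r.get_state()['tcp_pos'],-7.55)}.items():
    Rt=Ro.from_euler('xyz',[180,0,y],degrees=True).as_matrix()
    vv,uu=np.mgrid[250:480:1,100:540:1];uv=np.c_[uu.ravel(),vv.ravel()]
    X=bydepth(c,uv);L=(X-t)@Rt*1000
    k=(L[:,2]<19)&(L[:,2]>-60)&(X[:,2]>.05)&(abs(L[:,1])<70)
    print(n,k.sum(),L[k].min(0).round(1),L[k].max(0).round(1))
    q=np.histogram(L[k][:,2],bins=np.arange(-60,21,10));print(q[0])
    i=np.argsort(-L[k][:,2])[:400:40];print(np.c_[uv[k][i],L[k][i].round(1)])
for p in [(205,305),(200,320),(190,360),(180,400),(180,320),(420,310)]:
    print(p,((bydepth(load('wplate'),[p])-[.6194,.1617,.2094])@Ro.from_euler('xyz',[180,0,-7.52],degrees=True).as_matrix()*1000).round(1))
E
```

```text
open 6665 [-10.6 -64.3 -60. ] [ 12.1  61.7 -15.7]
[1934 1536 1656 1352  187    0    0    0]
[[417.  300.    8.7  43.2 -15.7]
 [414.  335.   -6.7  42.6 -18. ]
 [208.  310.    5.2 -45.2 -18.6]
 [417.  309.    6.1  42.6 -19.1]
 [209.  338.   -7.5 -45.5 -19.7]
 [417.  312.    5.2  42.4 -20.2]
 [416.  338.   -6.8  42.9 -20.5]
 [441.  301.   10.5  51.8 -20.9]
 [416.  342.   -8.3  42.9 -21.2]
 [206.  326.   -0.7 -45.7 -21.7]]
shut 1916 [  2.6 -16.6 -60. ] [ 12.   15.1 -20. ]
[381 294 541 700   0   0   0   0]
[[ 3.06e+02  3.03e+02  9.50e+00 -3.20e+00 -2.00e+01]
 [ 3.01e+02  3.02e+02  1.04e+01 -5.20e+00 -2.11e+01]
 [ 3.18e+02  3.05e+02  9.50e+00  1.70e+00 -2.20e+01]
 [ 3.15e+02  3.05e+02  9.90e+00  5.00e-01 -2.29e+01]
 [ 3.03e+02  3.07e+02  9.30e+00 -4.40e+00 -2.36e+01]
 [ 2.83e+02  3.04e+02  1.09e+01 -1.24e+01 -2.41e+01]
 [ 3.48e+02  3.04e+02  1.11e+01  1.38e+01 -2.46e+01]
 [ 3.43e+02  3.05e+02  1.09e+01  1.17e+01 -2.51e+01]
 [ 3.14e+02  3.09e+02  9.30e+00  1.00e-01 -2.55e+01]
 [ 3.42e+02  3.06e+02  1.09e+01  1.13e+01 -2.60e+01]]
(205, 305) [[  8.5 -45.6 -20.7]]
(200, 320) [[  6.4 -45.5 -30.2]]
(190, 360) [[ 31.1 -27.9 -98.3]]
(180, 400) [[ -7.  -45.1 -62.3]]
(180, 320) [[  79.9   -1.5 -175.8]]
(420, 310) [[  8.2  42.4 -24.4]]
```

Request:
step_arm:
  newtons: 40
  increments:
    - {"tx": 0, "ty": 0, "tz": 15, "ax": 0, "ay": 0, "az": 0, "claw": 0}
    - {"tx": -1, "ty": 0, "tz": 0, "ax": 0, "ay": 0, "az": 0, "claw": 0}
    - {"tx": 0, "ty": 0, "tz": 0, "ax": 0, "ay": 0, "az": 0, "claw": 0}
    - {"tx": 0, "ty": 0, "tz": 0, "ax": 0, "ay": 0, "az": 0, "claw": 0}
    - {"tx": 0, "ty": 0, "tz": 0, "ax": 0, "ay": 0, "az": 0, "claw": 0}
    - {"tx": 0, "ty": 0, "tz": -10, "ax": 0, "ay": 0, "az": 0, "claw": 0}
    - {"tx": 0, "ty": 0, "tz": -10, "ax": 0, "ay": 0, "az": 0, "claw": 0}

```text
time_s: 6.15
tcp_pos: [0.6097, 0.1629, 0.0244]
eef_rot: [-180.0, 0.0, -7.6]
contact_force: [-0.1, -0.4, -1.0]
gripper_width: 0.0428
```

Request:
step_arm:
  increments:
    - {"tx": 0, "ty": 0, "tz": -10, "ax": 0, "ay": 0, "az": 0, "claw": 0}
    - {"tx": 0, "ty": 0, "tz": -10, "ax": 0, "ay": 0, "az": 0, "claw": 0}
    - {"tx": 0, "ty": 0, "tz": -6, "ax": 0, "ay": 0, "az": 0, "claw": 0}
    - {"tx": 0, "ty": 0, "tz": -4, "ax": 0, "ay": 0, "az": 0, "claw": 0}
    - {"tx": 0, "ty": 0, "tz": 0, "ax": 0, "ay": 0, "az": 0, "claw": 0}

```text
time_s: 6.65
tcp_pos: [0.6095, 0.1627, -0.0054]
eef_rot: [180.0, 0.0, -7.6]
contact_force: [0.1, -0.1, 0.1]
gripper_width: 0.0437
```

Free so far. Down 2 mm more and close.

Request:
step_arm:
  newtons: 40
  increments:
    - {"tx": 0, "ty": 0, "tz": -2, "ax": 0, "ay": 0, "az": 0, "claw": 0}
    - {"tx": 0, "ty": 0, "tz": 0, "ax": 0, "ay": 0, "az": 0, "claw": -0.4}
    - {"tx": 0, "ty": 0, "tz": 0, "ax": 0, "ay": 0, "az": 0, "claw": -0.7}
    - {"tx": 0, "ty": 0, "tz": 0, "ax": 0, "ay": 0, "az": 0, "claw": -1}
    - {"tx": 0, "ty": 0, "tz": 0, "ax": 0, "ay": 0, "az": 0, "claw": -1}
    - {"tx": 0, "ty": 0, "tz": 0, "ax": 0, "ay": 0, "az": 0, "claw": -1}
    - {"tx": 0, "ty": 0, "tz": 0, "ax": 0, "ay": 0, "az": 0, "claw": -1}

```text
time_s: 7.35
tcp_pos: [0.6099, 0.163, -0.0064]
eef_rot: [-180.0, -0.0, -7.5]
contact_force: [-0.6, 0.4, 1.2]
gripper_width: 0.0177
```

Request:
step_arm:
  newtons: 50
  increments:
    - {"tx": 0, "ty": 0, "tz": 20, "ax": 0, "ay": 0, "az": 0, "claw": -1}
    - {"tx": 0, "ty": 0, "tz": 40, "ax": 0, "ay": 0, "az": 0, "claw": -1}
    - {"tx": 0, "ty": 0, "tz": 40, "ax": 0, "ay": 0, "az": 0, "claw": -1}
    - {"tx": 0, "ty": -20, "tz": 20, "ax": 0, "ay": 0, "az": 0, "claw": -1}
    - {"tx": 2, "ty": -40, "tz": 0, "ax": 0, "ay": 0, "az": 1, "claw": -1}
    - {"tx": 2, "ty": -40, "tz": 0, "ax": 0, "ay": 0, "az": 1, "claw": -1}
    - {"tx": 2, "ty": -40, "tz": 0, "ax": 0, "ay": 0, "az": 0.7, "claw": -1}
    - {"tx": 2, "ty": -40, "tz": 0, "ax": -0.32, "ay": -3.74, "az": 0, "claw": -1}
    - {"tx": 2, "ty": -40, "tz": 0, "ax": -0.32, "ay": -3.74, "az": 0, "claw": -1}
    - {"tx": 2, "ty": -40, "tz": 0, "ax": -0.32, "ay": -3.74, "az": 0, "claw": -1}

```text
time_s: 8.35
tcp_pos: [0.6214, -0.0987, 0.1132]
eef_rot: [180.0, -11.4, -4.9]
contact_force: [0.8, -0.2, -2.3]
gripper_width: 0.0177
```

Request:
step_arm:
  increments:
    - {"tx": 2, "ty": -40, "tz": 0, "ax": -0.32, "ay": -3.74, "az": 0, "claw": -1}
    - {"tx": 2, "ty": -40, "tz": 0, "ax": -0.32, "ay": -3.74, "az": 0, "claw": -1}
    - {"tx": 1, "ty": -20, "tz": 0, "ax": -0.32, "ay": -3.74, "az": 0, "claw": -1}
    - {"tx": 0, "ty": -9.4, "tz": 0, "ax": -0.32, "ay": -3.74, "az": 0, "claw": -1}
    - {"tx": 0, "ty": 0, "tz": 0, "ax": -0.32, "ay": -3.74, "az": 0, "claw": -1}
    - {"tx": 0, "ty": 0, "tz": 0, "ax": 0, "ay": 0, "az": 0, "claw": -1}
    - {"tx": 0, "ty": 0, "tz": 0, "ax": 0, "ay": 0, "az": 0, "claw": -1}

```text
time_s: 9.05
tcp_pos: [0.6259, -0.2069, 0.113]
eef_rot: [179.9, -29.9, -4.8]
contact_force: [0.5, -0.0, -1.4]
gripper_width: 0.0178
```

```bash
python3 - <<'E'
from h import *
from scipy.spatial.transform import Rotation as Ro
s=r.get_state();print(s['contact_force'],s['gripper_width'],s['tcp_pos'],s['eef_rot'])
c=cap('wrist');d=cap('top');e=cap('scene')
Rt=Ro.from_euler('xyz',s['eef_rot'],degrees=True).as_matrix()
Rp=Rt@np.diag([1,-1,-1.])   # plate axes if tool yaw aligned
print('plate x,z',Rp[:,0].round(3),Rp[:,2].round(3), np.degrees(np.arctan2(Rp[1,0],Rp[0,0])))
pts=np.array([[60,19,4],[60,-19,4],[-60,19,4],[-60,-19,4],[-52.5,9.5,4],[-52.5,-9.5,4]])/1000
W=s['tcp_pos']+(pts-[.0048,0,-.0065])@Rp.T
for n,k in (('wrist',c),('top',d)):print(n,proj(k,W).round(1).tolist())
a=cv2.resize(c['image'],(480,360));b=cv2.resize(d['image'][150:270,350:460],(310,338),interpolation=cv2.INTER_CUBIC)
o=np.zeros((360,800,3),np.uint8);o[:,:480]=a;o[:338,490:]=b;cv2.imwrite('pics/t1.png',o)
E
```

```text
[ 0.4632144  -0.03067886 -1.36724158] 0.01780542094323172 [ 0.62592272 -0.20690951  0.11300636] [179.91864425 -29.89191582  -4.82259696]
plate x,z [ 0.864 -0.073  0.498] [-0.496  0.043  0.867] -4.8225969615966795
wrist [[266.8, 189.6], [361.1, 189.6], [275.0, 432.5], [351.8, 432.6], [294.0, 420.3], [332.9, 420.4]]
top [[413.8, 188.4], [430.6, 191.6], [402.1, 238.4], [418.2, 241.6], [406.8, 236.1], [414.9, 237.7]]
```

View pics/t1.png

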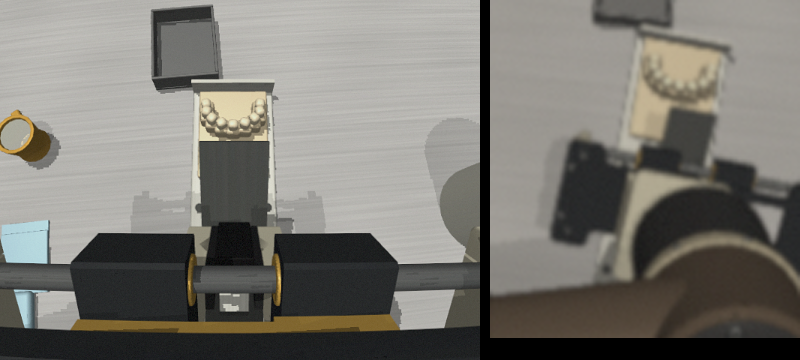

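```bash
python3 - <<'E'
from h import *
c=load('wrist');g=cv2.cvtColor(c['image'],cv2.COLOR_BGR2GRAY).astype(int)
for v in (192,200,215,235,260,290):
    row=cv2.GaussianBlur(g.astype(np.float32),(1,5),0)[v]
    m=np.where(row[240:400]<85)[0]+240;print(v,m.min(),m.max(),len(m))
col=g[180:196,312];print(col)
# head of stud in this view, seen?
print(proj(c,[[.6251,-.206,.028],[.579,-.2021,.028]]))
E
```

```text
192 266 358 93
200 266 358 93
215 267 357 91
235 267 357 91
260 268 356 89
290 269 355 87
[ 86  83  84  79  87 117 141 124  53  69  69  77  77  69  73  75]
[[311.77210537 317.57574788]
 [311.71795229 389.43803475]]
```

Request:
step_arm:
  increments:
    - {"tx": 0, "ty": 0, "tz": -20, "ax": 0, "ay": 0, "az": 0, "claw": -1}
    - {"tx": 0, "ty": 0, "tz": -15, "ax": 0, "ay": 0, "az": 0, "claw": -1}
    - {"tx": 0, "ty": 0, "tz": -10, "ax": 0, "ay": 0, "az": 0, "claw": -1}
    - {"tx": 0, "ty": 0, "tz": -5, "ax": 0, "ay": 0, "az": 0, "claw": -1}
    - {"tx": 0, "ty": 0, "tz": -4, "ax": 0, "ay": 0, "az": 0, "claw": -1}
    - {"tx": 0, "ty": 0, "tz": -2, "ax": 0, "ay": 0, "az": 0, "claw": -1}
    - {"tx": 0, "ty": 0, "tz": 0, "ax": 0, "ay": 0, "az": 0, "claw": -1}

```text
time_s: 9.9
tcp_pos: [0.6277, -0.2113, 0.0615]
eef_rot: [-179.0, -29.6, -4.8]
contact_force: [0.3, 0.1, -2.0]
gripper_width: 0.0178
```

Request:
step_arm:
  increments:
    - {"tx": 0, "ty": 0, "tz": -2, "ax": 0, "ay": 0, "az": 0, "claw": -1}
    - {"tx": 0, "ty": 0, "tz": -2, "ax": 0, "ay": 0, "az": 0, "claw": -1}
    - {"tx": 0, "ty": 0, "tz": -1, "ax": 0, "ay": 0, "az": 0, "claw": -1}
    - {"tx": 0, "ty": 0, "tz": 0, "ax": 0, "ay": 0, "az": 0, "claw": -1}

```text
time_s: 10.3
tcp_pos: [0.6273, -0.2118, 0.0564]
eef_rot: [-178.9, -29.5, -4.8]
contact_force: [0.1, 0.1, -1.5]
gripper_width: 0.0177
```

```bash
python3 - <<'E'
from h import *
s=r.get_state();print(s['joints'].round(2),s['qd'].round(2),s['joint_torque'].round(1),s['contact_force'],s['moment'],s['tcp_pos'],s['eef_rot'])
E
```

```text
[ -1.99  16.05 -42.86  11.79  -1.56  75.72] [-0.01 -0.1  -0.07  0.37 -0.08 -0.29] [ -0.  -42.7  19.7   3.8   1.9   0.1] [ 0.05950827  0.05516467 -1.5160276 ] [ 0.05771333  1.86431921 -0.01392579] [ 0.62733457 -0.21184273  0.05644781] [-178.90804575  -29.54749026   -4.84910253]
```

```bash
cat >> h.py <<'E'
from scipy.spatial.transform import Rotation as Ro
S0=np.array([.6065,-.2047,0]);SY=-4.9;T0=np.array([4.8,-0.65,-6.5]) # TCP in plate frame, mm
def goal(N,th,yaw=SY):
    "TCP pose for plate_nose at N (stud frame mm), nose-down tilt th deg"
    Rs=Ro.from_euler('z',SY,degrees=True); Rp=Ro.from_euler('zyx',[yaw,-th,0],degrees=True)
    p=S0+Rs.apply(np.array(N)/1000)+Rp.apply((T0-[-52.5,0,2])/1000)
    return p,Rp*Ro.from_euler('x',180,degrees=True)
def todo(N,th,s=None):
    s=s or r.get_state();p,R=goal(N,th)
    print('shift mm',((p-s['tcp_pos'])*1000).round(1),'rot',np.degrees((R*Ro.from_euler('xyz',s['eef_rot'],degrees=True).inv()).as_rotvec()).round(2))
def where(s=None):
    s=s or r.get_state();Rp=Ro.from_euler('xyz',s['eef_rot'],degrees=True)*Ro.from_euler('x',180,degrees=True)
    Rs=Ro.from_euler('z',SY,degrees=True).inv()
    for n,q in (('N',[-52.5,0,2]),('H',[-23.5,0,2])):print(n,(Rs.apply(s['tcp_pos']+Rp.apply((np.array(q)-T0)/1000)-S0)*1000).round(1),end=' ')
    print('plate rpy',Rp.as_euler('zyx',degrees=True).round(2),'J',s['joints'].round(2),'F',Rs.apply(s['contact_force']).round(2),'t',s['time_s'],'w',s['gripper_width'])
E
python3 -c "
from h import *
where();todo([-34,0,60],25)"
```

```text
N [-32.7  -4.9  35.6] H [-7.4 -4.9 49.9] plate rpy [ -4.96 -29.53  -1.49] J [ -1.99  16.05 -42.86  11.79  -1.56  75.72] F [ 0.05  0.06 -1.52] t 10.3 w 0.017652509395118508
shift mm [ 0.6  4.5 20. ] rot [ 1.47  4.53 -0.01]
```

Request:
step_arm:
  increments:
    - {"tx": 0, "ty": 0, "tz": 10, "ax": 0.3, "ay": 2.3, "az": 0, "claw": -1}
    - {"tx": 0.6, "ty": 2, "tz": 10, "ax": 0.6, "ay": 2.3, "az": 0, "claw": -1}
    - {"tx": 0, "ty": 2.5, "tz": 0, "ax": 0.5, "ay": 0, "az": 0, "claw": -1}
    - {"tx": 0, "ty": 0, "tz": 0, "ax": 0, "ay": 0, "az": 0, "claw": -1}

```text
time_s: 10.7
tcp_pos: [0.6283, -0.2074, 0.0766]
eef_rot: [-177.8, -24.9, -5.4]
contact_force: [-0.6, 0.8, -1.7]
gripper_width: 0.0176
```

```bash
python3 -c "
from h import *
where();todo([-34,0,60],25)"
```

```text
N [-33.6  -0.   60.2] H [-7.3 -0.3 72.4] plate rpy [ -4.9  -25.04  -0.05] J [ -1.9   15.18 -31.83  -2.46 -17.98  89.19] F [-0.64  0.71 -1.67] t 10.7 w 0.017623377583104716
shift mm [-0.4  0.1 -0.2] rot [ 0.05  0.04 -0.  ]
```

```bash
python3 - <<'E'
from h import *
from scipy.optimize import least_squares,fsolve
D=[([88-.0446,20.58,.646,-70.14],[.21468,.63953,.2086],90),([-1.99,16.05,-42.86,-1.56],[.62733,-.21184,.05645],60.45),([-1.9,15.18,-31.83,-17.98],[.6283,-.2074,.0766],65.05)]
rad=np.radians
def f(p,j2,ph,ta):
    a,h,L2,L3,e,Lt=p
    return np.array([a+L2*np.sin(j2)+L3*np.cos(ph)+e*np.sin(ph)+Lt*np.cos(ta), h+L2*np.cos(j2)-L3*np.sin(ph)+e*np.cos(ph)-Lt*np.sin(ta)])
q=[]
for J,x,ta in D:
    a=rad(J[0]);q.append((rad(J[1]),rad(J[1]-J[2]),rad(ta),x[0]*np.cos(a)+x[1]*np.sin(a),x[2]))
for pr in ([0,.3,.4,.4,0,.3],[.1,.4,.45,.45,.05,.25],[.05,.45,.3,.5,.0,.3],[.15,.4,.6,.6,.0,.25],[0,.3,.425,.39,0,.35]):
    g=lambda p:np.r_[np.concatenate([(f(p,*k[:3])-k[3:])/.001 for k in q]),(p-pr)/.1]
    s=least_squares(g,pr);p=s.x
    out=[]
    for z,th in((.036,25),(.038,27),(.035,23),(.034,21)):
        c=goal([-34,0,19],th)[0];w=fsolve(lambda w:f(p,w[0],w[1],rad(90-th))-[c[0]+.0066,c[2]],[.28,.9])
        out.append((th,round(90-th-np.degrees(w[1]),1)))
    print(p.round(3),out,round(2*s.cost,2))
E
```

```text
[0.373 0.065 0.101 0.204 0.134 0.013] [(25, np.float64(4.5)), (27, np.float64(2.8)), (23, np.float64(6.3)), (21, np.float64(8.0))] 562.71
[0.389 0.079 0.069 0.198 0.136 0.001] [(25, np.float64(4.4)), (27, np.float64(2.7)), (23, np.float64(6.0)), (21, np.float64(7.7))] 563.51
[ 0.421  0.108  0.007  0.186  0.139 -0.021] [(25, np.float64(5.8)), (27, np.float64(4.3)), (23, np.float64(7.3)), (21, np.float64(8.8))] 566.81
[0.339 0.047 0.162 0.219 0.128 0.042] [(25, np.float64(4.9)), (27, np.float64(3.1)), (23, np.float64(6.8)), (21, np.float64(8.7))] 583.97
[0.359 0.057 0.126 0.21  0.132 0.025] [(25, np.float64(4.7)), (27, np.float64(2.9)), (23, np.float64(6.5)), (21, np.float64(8.2))] 566.89<stdin>:16: RuntimeWarning: The iteration is not making good progress, as measured by the 
 improvement from the last five Jacobian evaluations.
<stdin>:16: RuntimeWarning: The iteration is not making good progress, as measured by the 
 improvement from the last ten iterations.
```

Request:
step_arm:
  increments:
    - {"tx": 0, "ty": 0, "tz": -8, "ax": 0, "ay": 0, "az": 0, "claw": -1}
    - {"tx": 0, "ty": 0, "tz": -8, "ax": 0, "ay": 0, "az": 0, "claw": -1}
    - {"tx": 0, "ty": 0, "tz": -4, "ax": 0, "ay": 0, "az": 0, "claw": -1}
    - {"tx": 0, "ty": 0, "tz": 0, "ax": 0, "ay": 0, "az": 0, "claw": -1}

```text
time_s: 11.1
tcp_pos: [0.6267, -0.2073, 0.0545]
eef_rot: [-177.8, -24.7, -5.3]
contact_force: [-0.4, -0.1, -1.7]
gripper_width: 0.0176
```

```bash
python3 -c "
from h import *
where();todo([-34,0,40],25)"
```

```text
N [-35.3  -0.1  38.4] H [-8.9 -0.3 50.5] plate rpy [ -4.86 -24.77  -0.05] J [ -1.91  17.03 -32.83  -2.85 -15.39  89.64] F [-0.43 -0.11 -1.75] t 11.1 w 0.017634218337633963
shift mm [ 1.2 -0.   1.9] rot [ 0.06 -0.23 -0.04]
```

Request:
step_arm:
  increments:
    - {"tx": 0.5, "ty": 0, "tz": -5, "ax": 0, "ay": -0.3, "az": 0, "claw": -1}
    - {"tx": 0.5, "ty": 0, "tz": -5, "ax": 0, "ay": -0.4, "az": 0, "claw": -1}
    - {"tx": 0, "ty": 0, "tz": 0, "ax": 0, "ay": 0, "az": 0, "claw": -1}
    - {"tx": 0, "ty": 0, "tz": 0, "ax": 0, "ay": 0, "az": 0, "claw": -1}

```text
time_s: 11.5
tcp_pos: [0.6289, -0.2073, 0.0463]
eef_rot: [-177.7, -25.5, -5.3]
contact_force: [0.2, -0.1, -0.9]
gripper_width: 0.0178
```

```bash
python3 -c "
from h import *
where();todo([-34,0,19.2],25.5)"
```

```text
N [-32.9   0.1  29.3] H [-6.7 -0.1 41.8] plate rpy [ -4.85 -25.62  -0.05] J [ -1.93  17.78 -33.49  -3.48 -13.15  90.31] F [ 0.24 -0.12 -0.89] t 11.5 w 0.017770873980771956
shift mm [ -1.1  -0.  -10.2] rot [ 0.07  0.12 -0.05]
```

Request:
step_arm:
  increments:
    - {"tx": -0.5, "ty": 0, "tz": -3, "ax": 0, "ay": 0, "az": 0, "claw": -1}
    - {"tx": 0, "ty": 0, "tz": -3, "ax": 0, "ay": 0, "az": 0, "claw": -1}
    - {"tx": 0, "ty": 0, "tz": 0, "ax": 0, "ay": 0, "az": 0, "claw": -1}
    - {"tx": 0, "ty": 0, "tz": 0, "ax": 0, "ay": 0, "az": 0, "claw": -1}

```text
time_s: 11.9
tcp_pos: [0.6285, -0.2073, 0.0404]
eef_rot: [-177.7, -25.5, -5.4]
contact_force: [0.9, -0.4, -1.4]
gripper_width: 0.0179
```

```bash
python3 -c "
from h import *
where();todo([-34,0,19.2],25.5)"
```

```text
N [-33.3   0.   23.4] H [-7.1 -0.2 35.9] plate rpy [ -4.85 -25.63  -0.05] J [ -1.94  18.3  -33.74  -3.72 -12.37  90.56] F [ 0.94 -0.36 -1.38] t 11.9 w 0.01785088380642368
shift mm [-0.7 -0.  -4.3] rot [ 0.07  0.13 -0.04]
```

Request:
step_arm:
  increments:
    - {"tx": 0, "ty": 0, "tz": -2, "ax": 0, "ay": 0, "az": 0, "claw": -1}
    - {"tx": 0, "ty": 0, "tz": -1, "ax": 0, "ay": 0, "az": 0, "claw": -1}
    - {"tx": 0, "ty": 0, "tz": -1, "ax": 0, "ay": 0, "az": 0, "claw": -1}
    - {"tx": 0, "ty": 0, "tz": 0, "ax": 0, "ay": 0, "az": 0, "claw": -1}

```text
time_s: 12.3
tcp_pos: [0.6284, -0.2073, 0.0363]
eef_rot: [-177.7, -25.5, -5.4]
contact_force: [-0.3, 0.3, -1.2]
gripper_width: 0.018
```

```bash
python3 -c "
from h import *
where();todo([-34,0,19.2],25.5)
c=cap('scene');cv2.imwrite('pics/s2.png',cv2.resize(c['image'][250:380,170:290],None,fx=4.5,fy=4.5,interpolation=cv2.INTER_CUBIC))"
```

```text
N [-33.3   0.   19.3] H [-7.2 -0.2 31.8] plate rpy [ -4.85 -25.62  -0.05] J [ -1.95  18.69 -33.87  -3.89 -11.86  90.73] F [-0.28  0.24 -1.22] t 12.3 w 0.01796996417443329
shift mm [-0.6 -0.  -0.2] rot [ 0.07  0.12 -0.04]
```

View pics/s2.png

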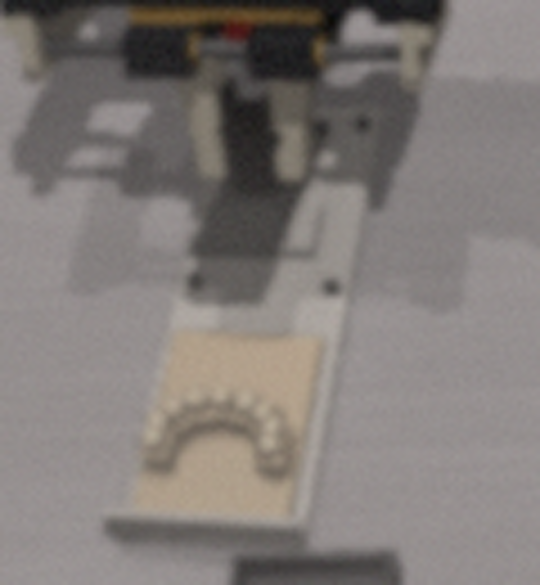

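Request:
step_arm:
  increments:
    - {"tx": 2, "ty": -0.17, "tz": 0, "ax": 0, "ay": 0, "az": 0, "claw": -1}
    - {"tx": 2, "ty": -0.17, "tz": 0, "ax": 0, "ay": 0, "az": 0, "claw": -1}
    - {"tx": 2, "ty": -0.17, "tz": 0, "ax": 0, "ay": 0, "az": 0, "claw": -1}
    - {"tx": 1, "ty": -0.09, "tz": 0, "ax": 0, "ay": 0, "az": 0, "claw": -1}

```text
time_s: 12.75
tcp_pos: [0.6358, -0.2079, 0.0366]
eef_rot: [-177.7, -25.6, -5.4]
contact_force: [0.4, 0.6, -0.8]
gripper_width: 0.018
```

Request:
step_arm:
  increments:
    - {"tx": 2, "ty": -0.17, "tz": 0, "ax": 0, "ay": 0, "az": 0, "claw": -1}
    - {"tx": 2, "ty": -0.17, "tz": 0, "ax": 0, "ay": 0, "az": 0, "claw": -1}
    - {"tx": 1, "ty": -0.09, "tz": 0, "ax": 0, "ay": 0, "az": 0, "claw": -1}
    - {"tx": 1, "ty": -0.09, "tz": 0, "ax": 0, "ay": 0, "az": 0, "claw": -1}

```text
time_s: 13.15
tcp_pos: [0.6416, -0.2084, 0.0365]
eef_rot: [-177.7, -25.5, -5.4]
contact_force: [0.1, 0.4, -1.3]
gripper_width: 0.0181
```

```bash
python3 -c "
from h import *
where()"
```

```text
N [-20.1   0.   19.4] H [ 6.  -0.2 31.9] plate rpy [ -4.85 -25.63  -0.05] J [ -2.03  19.59 -32.31  -3.85 -12.51  90.76] F [ 0.05  0.43 -1.27] t 13.15 w 0.018095836744188586
```

Request:
step_arm:
  increments:
    - {"tx": 1.5, "ty": -0.13, "tz": 0, "ax": 0, "ay": 0, "az": 0, "claw": -1}
    - {"tx": 1.5, "ty": -0.13, "tz": 0, "ax": 0, "ay": 0, "az": 0, "claw": -1}
    - {"tx": 1.5, "ty": -0.13, "tz": 0, "ax": 0, "ay": 0, "az": 0, "claw": -1}
    - {"tx": 1, "ty": -0.09, "tz": 0, "ax": 0, "ay": 0, "az": 0, "claw": -1}
    - {"tx": 1, "ty": -0.09, "tz": 0, "ax": 0, "ay": 0, "az": 0, "claw": -1}
    - {"tx": 0, "ty": 0, "tz": 0, "ax": 0, "ay": 0, "az": 0, "claw": -1}

```text
time_s: 13.75
tcp_pos: [0.6481, -0.209, 0.0365]
eef_rot: [-177.7, -25.5, -5.4]
contact_force: [-0.5, -0.2, -0.9]
gripper_width: 0.0177
```

Request:
step_arm:
  increments:
    - {"tx": 1, "ty": -0.09, "tz": 0, "ax": 0, "ay": 0, "az": 0, "claw": -1}
    - {"tx": 0.5, "ty": -0.04, "tz": 0, "ax": 0, "ay": 0, "az": 0, "claw": -1}
    - {"tx": 0.5, "ty": -0.04, "tz": 0, "ax": 0, "ay": 0, "az": 0, "claw": -1}

```text
time_s: 14.05
tcp_pos: [0.65, -0.2092, 0.0365]
eef_rot: [-177.7, -25.5, -5.4]
contact_force: [-0.2, -0.4, -1.1]
gripper_width: 0.0178
```

```bash
python3 -c "
from h import *
where()"
```

```text
N [-11.6   0.   19.5] H [14.5 -0.2 32. ] plate rpy [ -4.85 -25.63  -0.05] J [ -2.08  20.18 -31.3   -3.83 -12.94  90.77] F [-0.13 -0.41 -1.09] t 14.05 w 0.017822415443139762
```

Request:
step_arm:
  increments:
    - {"tx": 0.5, "ty": -0.04, "tz": 0, "ax": 0, "ay": 0, "az": 0, "claw": -1}
    - {"tx": 0.5, "ty": -0.04, "tz": 0, "ax": 0, "ay": 0, "az": 0, "claw": -1}
    - {"tx": 0.5, "ty": -0.04, "tz": 0, "ax": 0, "ay": 0, "az": 0, "claw": -1}
    - {"tx": 0.5, "ty": -0.04, "tz": 0, "ax": 0, "ay": 0, "az": 0, "claw": -1}

```text
time_s: 14.45
tcp_pos: [0.652, -0.2093, 0.0365]
eef_rot: [-177.7, -25.5, -5.4]
contact_force: [0.4, -0.3, -1.8]
gripper_width: 0.0175
```

Request:
step_arm:
  increments:
    - {"tx": 0.3, "ty": -0.03, "tz": 0, "ax": 0, "ay": 0, "az": 0, "claw": -1}
    - {"tx": 0.3, "ty": -0.03, "tz": 0, "ax": 0, "ay": 0, "az": 0, "claw": -1}

```text
time_s: 14.65
tcp_pos: [0.6526, -0.2094, 0.0365]
eef_rot: [-177.7, -25.5, -5.4]
contact_force: [-0.5, 0.3, -2.1]
gripper_width: 0.0179
```

Request:
step_arm:
  increments:
    - {"tx": 0.3, "ty": -0.03, "tz": 0, "ax": 0, "ay": 0, "az": 0, "claw": -1}
    - {"tx": 0.3, "ty": -0.03, "tz": 0, "ax": 0, "ay": 0, "az": 0, "claw": -1}

```text
time_s: 14.85
tcp_pos: [0.6532, -0.2094, 0.0365]
eef_rot: [-177.7, -25.5, -5.4]
contact_force: [-0.3, 0.4, -1.8]
gripper_width: 0.018
```

Request:
step_arm:
  increments:
    - {"tx": 0.3, "ty": -0.03, "tz": 0, "ax": 0, "ay": 0, "az": 0, "claw": -1}
    - {"tx": 0.3, "ty": -0.03, "tz": 0, "ax": 0, "ay": 0, "az": 0, "claw": -1}

```text
time_s: 15.05
tcp_pos: [0.6538, -0.2095, 0.0364]
eef_rot: [-177.7, -25.5, -5.4]
contact_force: [-0.4, 0.4, -1.1]
gripper_width: 0.0179
```

Request:
step_arm:
  increments:
    - {"tx": 0.3, "ty": -0.03, "tz": 0, "ax": 0, "ay": 0, "az": 0, "claw": -1}
    - {"tx": 0.2, "ty": -0.02, "tz": 0, "ax": 0, "ay": 0, "az": 0, "claw": -1}

```text
time_s: 15.25
tcp_pos: [0.6543, -0.2096, 0.0365]
eef_rot: [-177.7, -25.5, -5.4]
contact_force: [-0.5, 0.9, -1.2]
gripper_width: 0.0178
```

Request:
step_arm:
  increments:
    - {"tx": 0.3, "ty": -0.03, "tz": 0, "ax": 0, "ay": 0, "az": 0, "claw": -1}
    - {"tx": 0.2, "ty": -0.02, "tz": 0, "ax": 0, "ay": 0, "az": 0, "claw": -1}

```text
time_s: 15.45
tcp_pos: [0.6545, -0.2096, 0.0363]
eef_rot: [-177.7, -25.5, -5.4]
contact_force: [-1.3, 0.5, -0.6]
gripper_width: 0.0179
```

Request:
step_arm:
  increments:
    - {"tx": 0.3, "ty": -0.03, "tz": 0, "ax": 0, "ay": 0, "az": 0, "claw": -1}
    - {"tx": 0, "ty": 0, "tz": 0, "ax": 0, "ay": 0, "az": 0, "claw": -1}

```text
time_s: 15.65
tcp_pos: [0.6547, -0.2096, 0.0362]
eef_rot: [-177.7, -25.5, -5.4]
contact_force: [-1.9, -0.3, -0.7]
gripper_width: 0.0178
```

```bash
python3 -c "
from h import *
where()"
```

```text
N [-6.9 -0.  19.3] H [19.2 -0.2 31.8] plate rpy [ -4.86 -25.59  -0.04] J [ -2.11  20.53 -30.7   -3.82 -13.21  90.79] F [-1.91 -0.47 -0.67] t 15.65 w 0.017809082748433264
```

```bash
python3 - <<'E'
from h import *
th=25.6;p0,_=goal([-7.0,0,19.3],th)
y=Ro.from_euler('z',SY,degrees=True).apply([0,1,0])
for k in range(1,9):
    t=25.6-3.2*k;z=19.3-.5*k/8
    p,_=goal([-6.15-2*np.sin(np.radians(t)),0,z],t)
    print(t,((p-p0)*1000).round(2),(3.2*y).round(2));p0=p
E
```

```text
22.400000000000002 [ 0.95 -0.01 -3.17] [0.27 3.19 0.  ]
19.200000000000003 [ 0.79 -0.01 -3.21] [0.27 3.19 0.  ]
16.0 [ 0.62 -0.01 -3.24] [0.27 3.19 0.  ]
12.8 [ 0.44 -0.01 -3.27] [0.27 3.19 0.  ]
9.600000000000001 [ 0.26 -0.01 -3.28] [0.27 3.19 0.  ]
6.399999999999999 [ 0.08 -0.01 -3.28] [0.27 3.19 0.  ]
3.1999999999999993 [-0.1  -0.01 -3.28] [0.27 3.19 0.  ]
0.0 [-0.27 -0.01 -3.26] [0.27 3.19 0.  ]
```

Request:
step_arm:
  increments:
    - {"tx": 0.4, "ty": 0, "tz": -1.6, "ax": 0.13, "ay": 1.6, "az": 0, "claw": -1}
    - {"tx": 0.4, "ty": 0, "tz": -1.6, "ax": 0.14, "ay": 1.6, "az": 0, "claw": -1}
    - {"tx": 0.4, "ty": 0, "tz": -1.6, "ax": 0.13, "ay": 1.6, "az": 0, "claw": -1}
    - {"tx": 0.4, "ty": 0, "tz": -1.6, "ax": 0.14, "ay": 1.6, "az": 0, "claw": -1}
    - {"tx": 0, "ty": 0, "tz": 0, "ax": 0, "ay": 0, "az": 0, "claw": -1}

```text
time_s: 16.15
tcp_pos: [0.6566, -0.2096, 0.0296]
eef_rot: [-177.8, -19.0, -5.3]
contact_force: [-2.9, 0.3, -0.7]
gripper_width: 0.0176
```

```bash
python3 -c "
from h import *
where()"
```

```text
N [-6.6  0.1 19. ] H [20.8 -0.1 28.5] plate rpy [ -4.87 -19.14   0.49] J [ -2.3   22.67 -25.22  -3.11 -23.03  90.  ] F [-2.96  0.04 -0.75] t 16.15 w 0.017590443760780405
```

Request:
step_arm:
  increments:
    - {"tx": 0.3, "ty": 0, "tz": -1.6, "ax": 0.13, "ay": 1.6, "az": 0, "claw": -1}
    - {"tx": 0.2, "ty": 0, "tz": -1.6, "ax": 0.14, "ay": 1.6, "az": 0, "claw": -1}
    - {"tx": 0.2, "ty": 0, "tz": -1.6, "ax": 0.13, "ay": 1.6, "az": 0, "claw": -1}
    - {"tx": 0.2, "ty": 0, "tz": -1.6, "ax": 0.14, "ay": 1.6, "az": 0, "claw": -1}
    - {"tx": 0, "ty": 0, "tz": 0, "ax": 0, "ay": 0, "az": 0, "claw": -1}

```text
time_s: 16.65
tcp_pos: [0.6574, -0.2096, 0.0231]
eef_rot: [-177.8, -12.6, -5.3]
contact_force: [-2.0, -0.9, -0.4]
gripper_width: 0.0176
```

```bash
python3 -c "
from h import *
where()"
```

```text
N [-6.6  0.2 18.9] H [21.7  0.  25.2] plate rpy [ -4.97 -12.79   1.01] J [ -2.47  25.32 -19.61  -2.85 -32.37  89.64] F [-1.91 -1.03 -0.4 ] t 16.65 w 0.017647041579498965
```

```bash
sed -i "s/'zyx'/'ZYX'/g" h.py; python3 -c "
from h import *
where();todo([-6.5,0,18.9],12.8);todo([-6.3,0,18.8],6.4)"
```

```text
N [-6.6  0.2 18.9] H [21.7  0.  25.2] plate rpy [ -5.32 -12.65   2.15] J [ -2.47  25.32 -19.61  -2.85 -32.37  89.64] F [-1.91 -1.03 -0.4 ] t 16.65 w 0.017647041579498965
shift mm [ 0.1 -0.1  0.2] rot [-2.11  0.04 -0.06]
shift mm [ 0.4 -0.2 -6.4] rot [-1.56  6.41  0.06]
```

Request:
step_arm:
  increments:
    - {"tx": 0.1, "ty": -0.05, "tz": -1.6, "ax": -0.4, "ay": 1.6, "az": 0, "claw": -1}
    - {"tx": 0.1, "ty": -0.05, "tz": -1.6, "ax": -0.4, "ay": 1.6, "az": 0, "claw": -1}
    - {"tx": 0.1, "ty": -0.05, "tz": -1.6, "ax": -0.4, "ay": 1.6, "az": 0, "claw": -1}
    - {"tx": 0, "ty": -0.05, "tz": -1.6, "ax": -0.4, "ay": 1.6, "az": 0.1, "claw": -1}
    - {"tx": 0, "ty": 0, "tz": 0, "ax": 0, "ay": 0, "az": 0, "claw": -1}

```text
time_s: 17.15
tcp_pos: [0.6576, -0.2095, 0.0166]
eef_rot: [180.0, -6.4, -4.8]
contact_force: [-2.1, -0.7, -0.4]
gripper_width: 0.0177
```

```bash
python3 -c "
from h import *
where();todo([-6.3,0,18.8],0)"
```

```text
N [-6.6  0.1 18.7] H [22.2  0.2 21.9] plate rpy [-4.83 -6.44 -0.04] J [ -1.28  28.04 -15.96   0.69 -39.58  85.94] F [-2.   -0.85 -0.41] t 17.15 w 0.01772998280159155
shift mm [-0.3 -0.2 -6.3] rot [ 0.59  6.41 -0.07]
```

Request:
step_arm:
  increments:
    - {"tx": -0.1, "ty": 0, "tz": -1.6, "ax": 0.14, "ay": 1.6, "az": 0, "claw": -1}
    - {"tx": -0.1, "ty": 0, "tz": -1.6, "ax": 0.14, "ay": 1.6, "az": 0, "claw": -1}
    - {"tx": -0.1, "ty": -0.1, "tz": -1.6, "ax": 0.14, "ay": 1.6, "az": 0, "claw": -1}
    - {"tx": -0.2, "ty": -0.1, "tz": -1.5, "ax": 0.14, "ay": 1.6, "az": 0, "claw": -1}
    - {"tx": 0, "ty": 0, "tz": 0, "ax": 0, "ay": 0, "az": 0, "claw": -1}

```text
time_s: 17.65
tcp_pos: [0.657, -0.2099, 0.0102]
eef_rot: [-180.0, -0.0, -4.9]
contact_force: [-3.0, 0.8, -1.9]
gripper_width: 0.0179
```

```bash
python3 -c "
from h import *
where();todo([-6.3,0,18.8],0)"
```

```text
N [-6.5 -0.2 18.7] H [22.5 -0.2 18.7] plate rpy [-4.87 -0.02  0.01] J [-1.570e+00  3.150e+01 -9.840e+00 -1.000e-02 -4.864e+01  8.671e+01] F [-3.06  0.5  -1.93] t 17.65 w 0.017933778038184363
shift mm [0.3 0.2 0.1] rot [-0.01  0.02 -0.03]
```

Request:
step_arm:
  increments:
    - {"tx": -0.8, "ty": 0.07, "tz": 0, "ax": 0, "ay": 0, "az": 0, "claw": -1}
    - {"tx": 0, "ty": 0.1, "tz": -0.3, "ax": 0, "ay": 0, "az": 0, "claw": -1}
    - {"tx": 0, "ty": 0, "tz": -0.2, "ax": 0, "ay": 0, "az": 0, "claw": -1}
    - {"tx": 0, "ty": 0, "tz": 0, "ax": 0, "ay": 0, "az": 0, "claw": -1}

```text
time_s: 18.05
tcp_pos: [0.6569, -0.2099, 0.0109]
eef_rot: [180.0, -0.1, -4.8]
contact_force: [0.1, -0.4, -0.7]
gripper_width: 0.0177
```

Request:
step_arm:
  increments:
    - {"tx": 0, "ty": 0, "tz": -0.2, "ax": 0, "ay": 0, "az": 0, "claw": -1}
    - {"tx": 0, "ty": 0, "tz": -0.1, "ax": 0, "ay": 0, "az": 0, "claw": -1}

```text
time_s: 18.25
tcp_pos: [0.6568, -0.2099, 0.0104]
eef_rot: [180.0, -0.1, -4.8]
contact_force: [-0.4, 0.0, -1.3]
gripper_width: 0.0176
```

Request:
step_arm:
  increments:
    - {"tx": 0, "ty": 0, "tz": -0.3, "ax": 0, "ay": 0, "az": 0, "claw": -1}
    - {"tx": 0, "ty": 0, "tz": 0, "ax": 0, "ay": 0, "az": 0, "claw": -1}

```text
time_s: 18.45
tcp_pos: [0.6567, -0.2098, 0.0098]
eef_rot: [180.0, -0.1, -4.8]
contact_force: [-0.3, -0.6, -1.3]
gripper_width: 0.0182
```

Request:
step_arm:
  increments:
    - {"tx": 0, "ty": 0, "tz": -0.3, "ax": 0, "ay": 0, "az": 0, "claw": -1}
    - {"tx": 0, "ty": 0, "tz": 0, "ax": 0, "ay": 0, "az": 0, "claw": -1}

```text
time_s: 18.65
tcp_pos: [0.6567, -0.2099, 0.0096]
eef_rot: [180.0, -0.1, -4.8]
contact_force: [0.3, -0.3, -1.3]
gripper_width: 0.0177
```

Request:
step_arm:
  increments:
    - {"tx": 0, "ty": 0, "tz": -0.3, "ax": 0, "ay": 0, "az": 0, "claw": -1}
    - {"tx": 0, "ty": 0, "tz": 0, "ax": 0, "ay": 0, "az": 0, "claw": -1}

```text
time_s: 18.85
tcp_pos: [0.6568, -0.2099, 0.0096]
eef_rot: [180.0, -0.1, -4.8]
contact_force: [0.3, 1.1, 1.9]
gripper_width: 0.0175
```

```bash
python3 -c "
from h import *
where();print(r.get_state()['moment'])"
```

```text
N [-6.8 -0.3 18.1] H [22.2 -0.2 18.1] plate rpy [-4.84 -0.06 -0.03] J [-1.550e+00  3.150e+01 -9.970e+00  5.000e-02 -4.847e+01  8.668e+01] F [0.2  1.14 1.92] t 18.85 w 0.017545579689976734
[0.26426777 0.32481341 0.00280925]
```

Request:
step_arm:
  increments:
    - {"tx": -1, "ty": 0.12, "tz": 0.1, "ax": 0, "ay": 0, "az": 0, "claw": -1}
    - {"tx": -1.5, "ty": 0.18, "tz": 0, "ax": 0, "ay": 0, "az": 0, "claw": -1}
    - {"tx": -1.5, "ty": 0.18, "tz": 0, "ax": 0, "ay": 0, "az": 0, "claw": -1}
    - {"tx": -1.5, "ty": 0.13, "tz": 0, "ax": 0, "ay": 0, "az": 0, "claw": -1}
    - {"tx": -1, "ty": 0.09, "tz": 0, "ax": 0, "ay": 0, "az": 0, "claw": -1}
    - {"tx": -0.5, "ty": 0.04, "tz": 0, "ax": 0, "ay": 0, "az": 0, "claw": -1}
    - {"tx": 0, "ty": 0, "tz": 0, "ax": 0, "ay": 0, "az": 0, "claw": -1}

```text
time_s: 19.55
tcp_pos: [0.6497, -0.2092, 0.0096]
eef_rot: [180.0, -0.1, -4.8]
contact_force: [0.8, -0.3, 2.9]
gripper_width: 0.0178
```

```bash
python3 -c "
from h import *
where()"
```

```text
N [-13.9  -0.2  18.1] H [15.1 -0.1 18.1] plate rpy [-4.85 -0.06 -0.03] J [-1.500e+00  3.097e+01 -1.096e+01  5.000e-02 -4.800e+01  8.663e+01] F [ 0.84 -0.25  2.89] t 19.55 w 0.017766558475118106
```

Request:
step_arm:
  increments:
    - {"tx": -0.5, "ty": 0.04, "tz": 0, "ax": 0, "ay": 0, "az": 0, "claw": -1}
    - {"tx": -0.4, "ty": 0.04, "tz": 0, "ax": 0, "ay": 0, "az": 0, "claw": -1}
    - {"tx": 0, "ty": 0, "tz": 0, "ax": 0, "ay": 0, "az": 0, "claw": -1}

```text
time_s: 19.85
tcp_pos: [0.649, -0.2091, 0.0096]
eef_rot: [180.0, -0.1, -4.8]
contact_force: [2.6, 0.1, 4.3]
gripper_width: 0.0179
```

Request:
step_arm:
  increments:
    - {"tx": -0.5, "ty": 0.04, "tz": 0, "ax": 0, "ay": 0, "az": 0, "claw": -1}
    - {"tx": -0.3, "ty": 0.03, "tz": 0, "ax": 0, "ay": 0, "az": 0, "claw": -1}
    - {"tx": 0, "ty": 0, "tz": 0, "ax": 0, "ay": 0, "az": 0, "claw": -1}

```text
time_s: 20.15
tcp_pos: [0.6482, -0.209, 0.0096]
eef_rot: [180.0, -0.1, -4.8]
contact_force: [2.4, -0.6, 4.0]
gripper_width: 0.0179
```

Request:
step_arm:
  increments:
    - {"tx": -0.3, "ty": 0.03, "tz": 0.3, "ax": 0, "ay": 0, "az": 0, "claw": -1}
    - {"tx": -0.3, "ty": 0.03, "tz": 0, "ax": 0, "ay": 0, "az": 0, "claw": -1}
    - {"tx": 0, "ty": 0, "tz": 0, "ax": 0, "ay": 0, "az": 0, "claw": -1}

```text
time_s: 20.45
tcp_pos: [0.6471, -0.2089, 0.0096]
eef_rot: [180.0, -0.0, -4.9]
contact_force: [1.6, 0.7, 2.7]
gripper_width: 0.0177
```

Request:
step_arm:
  increments:
    - {"tx": -0.4, "ty": 0.03, "tz": 0, "ax": 0, "ay": 0, "az": 0, "claw": -1}
    - {"tx": -0.4, "ty": 0.03, "tz": 0, "ax": 0, "ay": 0, "az": 0, "claw": -1}
    - {"tx": 0, "ty": 0, "tz": 0, "ax": 0, "ay": 0, "az": 0, "claw": -1}

```text
time_s: 20.75
tcp_pos: [0.6463, -0.2088, 0.0096]
eef_rot: [180.0, -0.0, -4.8]
contact_force: [2.1, 0.0, 3.3]
gripper_width: 0.0177
```

Request:
step_arm:
  increments:
    - {"tx": -0.4, "ty": 0.03, "tz": 0, "ax": 0, "ay": 0, "az": 0, "claw": -1}
    - {"tx": -0.4, "ty": 0.03, "tz": 0, "ax": 0, "ay": 0, "az": 0, "claw": -1}
    - {"tx": 0, "ty": 0, "tz": 0, "ax": 0, "ay": 0, "az": 0, "claw": -1}

```text
time_s: 21.05
tcp_pos: [0.6455, -0.2088, 0.0096]
eef_rot: [180.0, -0.0, -4.9]
contact_force: [0.6, -0.2, 2.8]
gripper_width: 0.0178
```

Request:
step_arm:
  increments:
    - {"tx": -0.3, "ty": 0.03, "tz": 0, "ax": 0, "ay": 0, "az": 0, "claw": -1}
    - {"tx": -0.3, "ty": 0.03, "tz": 0, "ax": 0, "ay": 0, "az": 0, "claw": -1}
    - {"tx": 0, "ty": 0, "tz": 0, "ax": 0, "ay": 0, "az": 0, "claw": -1}

```text
time_s: 21.35
tcp_pos: [0.6449, -0.2087, 0.0096]
eef_rot: [180.0, -0.0, -4.8]
contact_force: [2.4, -0.5, 2.1]
gripper_width: 0.0174
```

Request:
step_arm:
  increments:
    - {"tx": -0.3, "ty": 0.03, "tz": 0, "ax": 0, "ay": 0, "az": 0, "claw": -1}
    - {"tx": -0.3, "ty": 0.03, "tz": 0, "ax": 0, "ay": 0, "az": 0, "claw": -1}
    - {"tx": 0, "ty": 0, "tz": 0, "ax": 0, "ay": 0, "az": 0, "claw": -1}

```text
time_s: 21.65
tcp_pos: [0.6444, -0.2087, 0.0096]
eef_rot: [180.0, -0.0, -4.8]
contact_force: [1.8, 0.0, 2.7]
gripper_width: 0.0175
```

Request:
step_arm:
  increments:
    - {"tx": -0.3, "ty": 0.03, "tz": 0, "ax": 0, "ay": 0, "az": 0, "claw": -1}
    - {"tx": -0.3, "ty": 0.03, "tz": 0, "ax": 0, "ay": 0, "az": 0, "claw": -1}
    - {"tx": 0, "ty": 0, "tz": 0, "ax": 0, "ay": 0, "az": 0, "claw": -1}

```text
time_s: 21.95
tcp_pos: [0.6443, -0.2086, 0.0097]
eef_rot: [180.0, -0.1, -4.8]
contact_force: [3.8, -0.8, 0.4]
gripper_width: 0.0176
```

Request:
step_arm:
  increments:
    - {"tx": -0.3, "ty": 0.03, "tz": 0, "ax": 0, "ay": 0, "az": 0, "claw": -1}
    - {"tx": 0, "ty": 0, "tz": 0, "ax": 0, "ay": 0, "az": 0, "claw": -1}

```text
time_s: 22.15
tcp_pos: [0.6442, -0.2086, 0.0097]
eef_rot: [180.0, -0.1, -4.8]
contact_force: [5.0, -0.7, -0.8]
gripper_width: 0.0176
```

Request:
step_arm:
  increments:
    - {"tx": -0.3, "ty": 0.03, "tz": 0, "ax": 0, "ay": 0, "az": 0, "claw": -1}
    - {"tx": 0, "ty": 0, "tz": 0, "ax": 0, "ay": 0, "az": 0, "claw": -1}

```text
time_s: 22.35
tcp_pos: [0.6442, -0.2086, 0.0097]
eef_rot: [180.0, -0.1, -4.8]
contact_force: [6.6, -1.0, -0.4]
gripper_width: 0.0178
```

```bash
python3 -c "
from h import *
where()"
```

```text
N [-19.4  -0.1  18.1] H [ 9.6 -0.1 18.2] plate rpy [-4.84 -0.13 -0.03] J [-1.470e+00  3.053e+01 -1.180e+01  5.000e-02 -4.754e+01  8.660e+01] F [ 6.63 -0.48 -0.37] t 22.35 w 0.017817543723024448
```

Request:
step_arm:
  increments:
    - {"tx": -0.15, "ty": 0.01, "tz": 0, "ax": 0, "ay": 0, "az": 0, "claw": -1}
    - {"tx": 0, "ty": 0, "tz": 0, "ax": 0, "ay": 0, "az": 0, "claw": -1}
    - {"tx": 0, "ty": 0, "tz": 0, "ax": 0, "ay": 0, "az": 0, "claw": -1}
    - {"tx": 0, "ty": 0, "tz": 0, "ax": 0, "ay": 0, "az": 0, "claw": -1}
    - {"tx": 0, "ty": 0, "tz": 0, "ax": 0, "ay": 0, "az": 0, "claw": -1}
    - {"tx": 0, "ty": 0, "tz": 0, "ax": 0, "ay": 0, "az": 0, "claw": -1}

```text
time_s: 22.95
tcp_pos: [0.6442, -0.2086, 0.0098]
eef_rot: [180.0, -0.1, -4.8]
contact_force: [5.9, -1.9, -1.1]
gripper_width: 0.018
```

Request:
step_arm:
  increments:
    - {"tx": 0, "ty": 0, "tz": 0, "ax": 0, "ay": 0, "az": 0, "claw": -1}
    - {"tx": 0, "ty": 0, "tz": 0, "ax": 0, "ay": 0, "az": 0, "claw": -1}
    - {"tx": 0, "ty": 0, "tz": 0, "ax": 0, "ay": 0, "az": 0, "claw": -1}
    - {"tx": 0, "ty": 0, "tz": 0, "ax": 0, "ay": 0, "az": 0, "claw": -1}
    - {"tx": 0, "ty": 0, "tz": 0, "ax": 0, "ay": 0, "az": 0, "claw": -1}
    - {"tx": 0, "ty": 0, "tz": 0, "ax": 0, "ay": 0, "az": 0, "claw": -1}

```text
time_s: 23.55
tcp_pos: [0.6442, -0.2086, 0.0097]
eef_rot: [180.0, -0.1, -4.8]
contact_force: [6.8, -1.1, -2.1]
gripper_width: 0.0176
```

Request:
step_arm:
  newtons: 10
  increments:
    - {"tx": 0.3, "ty": 0, "tz": -0.2, "ax": 0, "ay": 0, "az": 0, "claw": -1}
    - {"tx": 0.3, "ty": 0, "tz": 0, "ax": 0, "ay": 0, "az": 0, "claw": -1}
    - {"tx": 0, "ty": 0, "tz": 0, "ax": 0, "ay": 0, "az": 0, "claw": -0.5}
    - {"tx": 0, "ty": 0, "tz": 0, "ax": 0, "ay": 0, "az": 0, "claw": -0.3}
    - {"tx": 0, "ty": 0, "tz": 0, "ax": 0, "ay": 0, "az": 0, "claw": -0.1}
    - {"tx": 0, "ty": 0, "tz": 0, "ax": 0, "ay": 0, "az": 0, "claw": -0.1}
    - {"tx": 0, "ty": 0, "tz": 0, "ax": 0, "ay": 0, "az": 0, "claw": -0.1}

```text
time_s: 24.25
tcp_pos: [0.6433, -0.2085, 0.0093]
eef_rot: [180.0, 0.0, -4.9]
contact_force: [0.7, 1.3, 0.2]
gripper_width: 0.0389
```

Request:
step_arm:
  increments:
    - {"tx": 0, "ty": 0, "tz": 5, "ax": 0, "ay": 0, "az": 0, "claw": -0.1}
    - {"tx": 0, "ty": 0, "tz": 15, "ax": 0, "ay": 0, "az": 0, "claw": -0.1}
    - {"tx": 0, "ty": 0, "tz": 25, "ax": 0, "ay": 0, "az": 0, "claw": -0.1}
    - {"tx": 0, "ty": 0, "tz": 40, "ax": 0, "ay": 0, "az": 0, "claw": -0.1}
    - {"tx": 0, "ty": 0, "tz": 40, "ax": 0, "ay": 0, "az": 0, "claw": -0.1}
    - {"tx": -20, "ty": 0, "tz": 40, "ax": 0, "ay": 0, "az": 0, "claw": -0.1}
    - {"tx": 0, "ty": 0, "tz": 30, "ax": 0, "ay": 0, "az": 0, "claw": 0.5}
    - {"tx": 0, "ty": 0, "tz": 0, "ax": 0, "ay": 0, "az": 0, "claw": 1}
    - {"tx": 0, "ty": 0, "tz": 0, "ax": 0, "ay": 0, "az": 0, "claw": 1}

```text
time_s: 25.15
tcp_pos: [0.6241, -0.2085, 0.2069]
eef_rot: [180.0, -0.2, -4.9]
contact_force: [-0.3, -0.3, -0.3]
gripper_width: 0.058
```

```bash
python3 - <<'E'
from h import *
c=cap('wrist');s=r.get_state();print(s['contact_force'],s['gripper_width'],s['time_s'],s['tcp_pos'])
cv2.imwrite('pics/f1.png',c['image'])
Rs=Ro.from_euler('z',SY,degrees=True)
H=9.6
for n,q in {'heel':(H,0,20),'nosein':(H-29,0,20),'tailL':(H+83.5,19,20),'tailR':(H+83.5,-19,20),'head+':(18,0,28),'noseout':(H-36.5,0,20)}.items():
    print(n,proj(c,[S0+Rs.apply(np.array(q)/1000)]).round(1))
E
```

```text
[-0.44752808  0.40216358 -1.0442656 ] 0.061955051660221465 25.2 [ 0.62352451 -0.20840187  0.20532585]
heel [[310.2 226.9]]
nosein [[310.2 257.3]]
tailL [[288.  131.5]]
tailR [[332.6 131.6]]
head+ [[310.2 219.7]]
noseout [[310.2 265. ]]
```

View pics/f1.png

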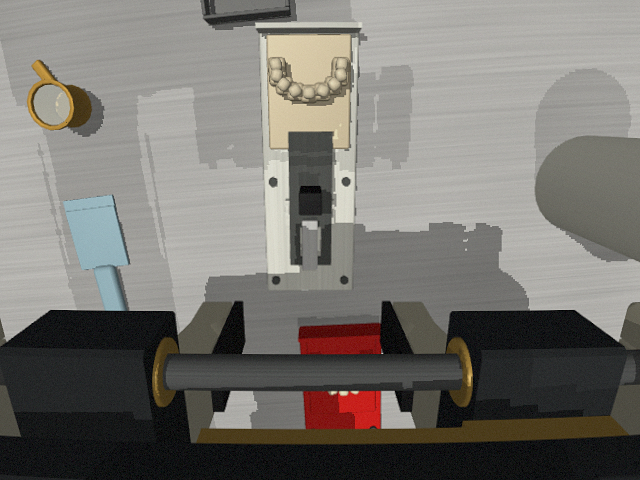

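```bash
python3 - <<'E'
from h import *
c=load('wrist')
Z=lambda u,v:np.median(bydepth(c,[(a,b) for a in range(u[0],u[1]) for b in range(v[0],v[1])])[:,2]).round(4)
print('tail z',Z((300,325),(136,150)),'rails z',Z((292,297),(215,255)),Z((322,327),(215,255)))
r.close_job()
E
```

```text
tail z 0.0206 rails z 0.0206 0.0205
the job is handed in; nothing more can be done
```

The latch plate is locked on the stud and released. I handed the job in at about 25 s; no verdict is reported.

**What I did:**
- I gripped the steel plate's block and tilted the plate about 25.6° nose-down. I lowered the nose bar past the head's long end and drew it back until it touched the stem at about 2 N.
- I then levelled it onto the ledge and lip.
- I pushed it nose-first and felt the stop shoe with the heel edge at about x = +9.6 mm. I held 6 to 7 N there for about 1.2 s, then eased off, opened the gripper and lifted away.

**Last checks:**
- In the wrist image the tail and the outer nose edge lie where they should for a heel edge at +9.6 mm.
- The plate's top measures 20.5 to 20.6 mm at the tail and on both rails, so it is level.
- The gripper was clear, with force readings no larger than noise.
- The neighbouring things visible in that last image looked undisturbed. I did not measure them, and the burnisher and second scraper were not in that view.

**What failed or disagreed:**
- **Fingertip distance:** `r.finger_overhang` says the fingertips stand 19 mm ahead of the TCP, but they are about 17 mm behind it. My first grasp therefore pressed the fingertips on the block's top with about 55 N and closed on nothing. The plate did not shift. I measured the true offset from the depth image and regrasped about 36 mm lower.
- **Tilt angle:** at 30° the arm could not follow on the way down, because joint 5 was near its limit. The tool drifted about 5 mm sideways, still clear of everything, so I worked at about 25.6° instead.
- **Axis convention:** a mistake in my helper script left a 2° roll during the tilt. I corrected it before levelling.

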